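# Load the routing jig and index its carriage under the router

## Robot

A 6-joint arm with a two-finger parallel gripper is mounted at the origin on a cart in front of the work surface, level with it; the furniture and walls round the work are solid. World frame = base frame: x ahead of the robot, y to its left, z up, the work surface at z = 0. Lengths are in m, angles in rad, forces in N, time in s.
With the tool pointing down it reaches from about 0.35 to 0.975 m from the base axis. Payload 4.9 kg.
Tool frame: the origin (TCP) lies at the very end of the fingers, on their centre line; the grasp point (between the pads) lies 19 mm behind it; z points along the fingers, y is the line along which they close (so a half turn about z gives the same grasp; the last joint's range is limited). The gripper opens to 85 mm and grips with 20 to 120 N. Pads are 22 mm wide; open, the fingers measure 114 mm over their backs; the gripper's body (76 mm by 85 mm) begins 54 mm behind the grasp point. The pads swing forward as they close: fully open they stand 13 mm farther back than shut.
Start: joints at [-1.308, 0.053, 1.613, -0, 1.476, -0.119], TCP at [0.233, -0.58, 0.192] pointing down, gripper open.
Joint ranges: [-3.01, 3.01], [-1.01, 2.22], [0.06, 2.58], [-1.02, 4.17], [0.09, 2.62], [-3.14, 3.14]. Speed limits (rad/s): [2.57, 2.57, 3.14, 3.14, 3.14, 3.14].

## Interface

Orientations are given as a rotation vector (axis times angle).
In Python, from station import get_obs, get_image, finish_job gives the robot as it stands. The module is installed in compiled form; this text tells all that it offers.
- The arm moves only by the tool carry_out, never from a script. Its argument "rows" is a list of rows, each a list of 7 numbers: the turn, a rotation vector about the tool's x, y, z as a fraction of full scale, then the shift along the tool's x, y, z as a fraction of full scale, then the closure, from -1 (fully open) to 1 (shut). A call has 1 to 5 rows; each row is the pose to reach, as a shift and turn from the pose commanded when the call began, along the tool's axes at that moment, turning the shorter way round; what a row does not reach only later rows make up. Full scale, the value 1, is 300 mm for a shift and pi rad for a turn. A row lasts 1/10 s, in which the tool goes at most 50 mm and 8.59 degrees, less where a joint would pass 70% of its speed; a pose out of reach is approached as far as the arm can. A call with a number of a shift or a turn outside -1 to 1 is refused whole. A call with a gripper value outside its range is refused whole. The fingers move at their own pace and stop on an object; "force" is the grip in N (left out, the last holds). Time passes only in rows, so rows that repeat a pose let the fingers close. It gives the time, the measured TCP pose, the force, the opening and the grip force at its end, in the units of the state.
- get_obs(): the state, without advancing time (a new reading comes with each control period).
- get_image(name): name is "side" or "top"; returns a dict with "img" (384x512x3 uint8, blue, green, red), "mtx" (3x3 intrinsics, pixels), "R" (3x3) and "t" (3): a world point X has camera coordinates R X + t. Camera axes: x right, y down, z forward; pixel columns grow to the right and rows downward; lengths in m; the calibration is good to about 2 mm. A picture is of the moment at which its call begins. There is no depth.
- finish_job(): hands the job in; it is judged then, once.
The state is a dict: "t": time; "q": joint angles; "dq": joint speeds; "effort": joint torques, N m; "tool_pos": TCP position; "tool_rot": TCP orientation; "contact_force": force on the tool from outside, world axes, zero at the start; "wrist_torque": the same for the moment, N m; "opening": finger opening in m; "grip_force": force on a finger pad.
Only numpy, scipy, OpenCV 4.12 (cv2) and the standard library are available. Lean on these libraries where they do the work, as an engineer would, in place of code of your own. Each camera call takes 0.05 s, during which the arm holds its last target. There are 200 camera calls.

## Task

Get the routing jig ready for a pass: lay every 60 x 30 x 18 mm pine blank flat in a pocket of the carriage, one to a pocket (leave the longer and the shorter offcut where they lie), swing the hold-down frame shut and turn the turnbutton back across its front rail. Then pull up the index plunger's T-knob and turn it so that it rests in the raised notch, push the carriage fully home under the bridge, and turn the knob back until the plunger snaps down and locks the carriage there. Do not knock over the glue bottle.

Things in the scene. Friction and masses are not known exactly. Their poses are not given: they have to be found in the camera images.
- jig: Routing jig fixed to the bench: plywood base 280 x 405 mm with carriage, index plunger (left) and, at the back, an aluminium bridge 135 mm high (150 mm behind the origin) with a trim router (64 mm wide, 240 mm high, 100 mm behind and 125 mm right of the origin). Origin on the bench under the middle of the carriage's load position; x points along its travel, away from the robot, y left, z up.
- carriage (a joint): Travel of the plywood carriage (146 x 292 mm) on its rails, m: 0 = load position in front, 0.12 = fully home at its rear stop, under the bridge. It is locked while the plunger's pin stands in one of the two slots of the steel index bar on its left end; when free it slides with about 3 N and stays where it is left.
- push_face (a point): Middle of the front face of the wooden fence (150 mm wide, top 63 mm above the bench) along the carriage's front edge, 45 mm above the bench; the face to push the carriage home by. Axes as the jig's.
- frame (a joint): Angle of the plywood hold-down frame, rad: 0 = shut flat on the carriage, 1.75 = wide open, standing up and leaning a little back. Stiff hinge: it stays at any angle and takes about 4 N at its free edge to move.
- frame_hinge (a point): Middle of the frame's hinge line, at the back of the carriage, 53 mm above the bench; the hinge runs along this point's y.
- frame_edge (a point): Middle of the frame's free edge, 102 mm from the hinge, at mid-thickness. The frame is 10 mm thick and 282 mm wide along y; its front rail is 32 mm deep, with a window behind it. This point's -x points from the hinge out past the edge; its z is the frame's upper side, which faces the router when the frame stands open.
- turnbutton (a joint): Angle of the dark wooden turnbutton on the fence, rad: 0 = lying along the fence (pointing to the jig's +y), 1.57 = pointing back over the frame's front rail (a stop). It turns clockwise seen from above, lightly, and stays where it is left.
- button_pivot (a point): The turnbutton's pivot, at mid-height of its bar. The bar is 14 mm wide, 12 mm high (64.5 to 76.5 mm above the bench) and reaches 40 mm from the pivot along this point's +y, 11 mm the other way; a screw head stands 2 mm above it. The fence below and the top of the shut frame are both 63 mm above the bench.
- button_tip (a point): The free end of the turnbutton, 40 mm from its pivot.
- plunger (a joint): Lift of the index plunger's pin and knob, metres: 0 = snapped down in a slot of the index bar (carriage locked), 0.0085 = resting in the collar's shallow notch with the pin clear of the bar, 0.0145 = pulled up as far as it goes. A spring pulls it down with 4 N at 0 and 10 N at the top.
- knob (a joint): Angle of the plunger's T-knob, rad, growing anticlockwise seen from above: 0 = over the collar's deep slot (T-bar along the jig's x; the pin can snap down), 1.05 = over the shallow notch that holds the pin up. In between it turns only when lifted at least 0.0115 m. Play of about 0.08 rad in each notch; stops at -0.1 and 1.15.
- knob_grip (a point): Centre of the black T-bar of the plunger's knob: 48 mm long along this point's x, 13 mm wide along its y, 17 mm high; centre 81.5 mm above the bench when snapped down. The steel collar below it (40 mm across) tops out 3.5 mm under the T-bar when snapped down.
- pocket0 (a point): Centre of the floor of pocket 0 of the carriage (pocket 0 is the rightmost, 65 mm apart), 34 mm above the bench. The pocket is 65 mm long along this point's x, 35 mm wide along its y, and 6 mm deep; the rim between pockets is 30 mm wide.
- pocket1 (a point): Centre of the floor of pocket 1 of the carriage (pocket 0 is the rightmost, 65 mm apart), 34 mm above the bench. The pocket is 65 mm long along this point's x, 35 mm wide along its y, and 6 mm deep; the rim between pockets is 30 mm wide.
- pocket2 (a point): Centre of the floor of pocket 2 of the carriage (pocket 0 is the rightmost, 65 mm apart), 34 mm above the bench. The pocket is 65 mm long along this point's x, 35 mm wide along its y, and 6 mm deep; the rim between pockets is 30 mm wide.
- pocket3 (a point): Centre of the floor of pocket 3 of the carriage (pocket 0 is the rightmost, 65 mm apart), 34 mm above the bench. The pocket is 65 mm long along this point's x, 35 mm wide along its y, and 6 mm deep; the rim between pockets is 30 mm wide.
- blank_a_mid (a point): Centre of a pine blank, a plain block 30 mm along its x, 60 mm along its y, 18 mm high, lying on the bench left of the jig; 2 to 4 blanks are present.
- blank_b_mid (a point): Centre of a pine blank, a plain block 30 mm along its x, 60 mm along its y, 18 mm high, lying on the bench left of the jig; 2 to 4 blanks are present.
- blank_c_mid (a point): Centre of a pine blank, a plain block 30 mm along its x, 60 mm along its y, 18 mm high, lying on the bench left of the jig; 2 to 4 blanks are present.
- blank_d_mid (a point): Centre of a pine blank, a plain block 30 mm along its x, 60 mm along its y, 18 mm high, lying on the bench left of the jig; 2 to 4 blanks are present.
- glue_mid (a point): Middle of the white glue bottle with a red cap (53 mm wide, 151 mm tall) standing right of the jig; a bystander.
- short_offcut: A stubby pine offcut, 28 x 45 x 28 mm, origin under its middle; a bystander.
- long_offcut: A long pine offcut, 22 x 85 x 15 mm, origin under its middle; a bystander.
Things that resemble listed ones, but are neither listed nor needed, are in the scene too. What is shaped like the part that bears blank_c_mid but orange or red is not meant.

How it is judged:
On the way, in this order (a step that is already met when the one before it is completed fails the run):
1. every blank present lies flat in a pocket (((horizontal distance between blank_a_mid and pocket0 below 0.007 m and z of blank_a_mid in the frame of pocket0 between 0.005 and 0.0125 m) or (horizontal distance between blank_a_mid and pocket1 below 0.007 m and z of blank_a_mid in the frame of pocket1 between 0.005 and 0.0125 m) or (horizontal distance between blank_a_mid and pocket2 below 0.007 m and z of blank_a_mid in the frame of pocket2 between 0.005 and 0.0125 m) or (horizontal distance between blank_a_mid and pocket3 below 0.007 m and z of blank_a_mid in the frame of pocket3 between 0.005 and 0.0125 m)) and angle between the z axis of each of blank_a_mid, blank_b_mid, blank_c_mid, blank_d_mid and the z axis of jig, either way round below 0.12 rad and ((horizontal distance between blank_b_mid and pocket0 below 0.007 m and z of blank_b_mid in the frame of pocket0 between 0.005 and 0.0125 m) or (horizontal distance between blank_b_mid and pocket1 below 0.007 m and z of blank_b_mid in the frame of pocket1 between 0.005 and 0.0125 m) or (horizontal distance between blank_b_mid and pocket2 below 0.007 m and z of blank_b_mid in the frame of pocket2 between 0.005 and 0.0125 m) or (horizontal distance between blank_b_mid and pocket3 below 0.007 m and z of blank_b_mid in the frame of pocket3 between 0.005 and 0.0125 m)) and ((horizontal distance between blank_c_mid and pocket0 below 0.007 m and z of blank_c_mid in the frame of pocket0 between 0.005 and 0.0125 m) or (horizontal distance between blank_c_mid and pocket1 below 0.007 m and z of blank_c_mid in the frame of pocket1 between 0.005 and 0.0125 m) or (horizontal distance between blank_c_mid and pocket2 below 0.007 m and z of blank_c_mid in the frame of pocket2 between 0.005 and 0.0125 m) or (horizontal distance between blank_c_mid and pocket3 below 0.007 m and z of blank_c_mid in the frame of pocket3 between 0.005 and 0.0125 m)) and ((horizontal distance between blank_d_mid and pocket0 below 0.007 m and z of blank_d_mid in the frame of pocket0 between 0.005 and 0.0125 m) or (horizontal distance between blank_d_mid and pocket1 below 0.007 m and z of blank_d_mid in the frame of pocket1 between 0.005 and 0.0125 m) or (horizontal distance between blank_d_mid and pocket2 below 0.007 m and z of blank_d_mid in the frame of pocket2 between 0.005 and 0.0125 m) or (horizontal distance between blank_d_mid and pocket3 below 0.007 m and z of blank_d_mid in the frame of pocket3 between 0.005 and 0.0125 m))), for 0.2 s.
2. the frame is shut over the blanks and the turnbutton is turned across its front rail (all of step 1 and value of joint frame below 0.07 rad and value of joint turnbutton above 1.15 rad), for 0.2 s.
3. the plunger's knob rests turned in the raised notch, the carriage still in front (value of joint knob above 0.85 rad and value of joint plunger above 0.0065 m and value of joint carriage below 0.03 m), for 0.2 s.
4. the carriage is fully home (value of joint carriage above 0.116 m and value of joint knob above 0.85 rad and value of joint plunger above 0.0065 m), for 0.2 s.
5. the knob is turned back and the plunger has snapped down (value of joint carriage above 0.116 m and value of joint knob below 0.2 rad and value of joint plunger below 0.003 m), for 0.2 s.
At the end, for the whole second after the job is handed in: Every blank present lies flat in a pocket (centre within 7 mm of the pocket's centre, tilt under 0.12 rad), frame shut (under 0.07 rad), turnbutton across its rail (over 1.15 rad), carriage home (over 0.116 m) and locked there: knob back (under 0.2 rad) and plunger down (under 3 mm) (all of step 2 and all of step 5); the robot touches nothing.
It fails at once if the glue bottle is knocked over (angle between glue_mid's own z axis and vertical above 0.6 rad).
It fails at once if one of the other two offcuts is shifted by more than 4 cm (distance of any of short_offcut, long_offcut from where it was at the start of the episode above 0.04 m).
Of blank_a, blank_b, blank_c, blank_d only 2 to 4 are there at a start; the rules pass over those that are not, and their reading is None.
At some moment in a run one of blank_a, blank_b, blank_c, blank_d may be knocked a few centimetres aside while the robot is not near it.
Once in a run the grip may slacken for a moment while it holds something.
It also fails if it takes over 210 s, if anything falls off the work surface, if the arm or the gripper's body presses on something with over 40 N, if the wrist force passes 120 N, or if a joint passes its speed limit or range.

## Working session

There is one attempt and no reset: what is moved stays moved. The work goes in short steps, Python scripts to look and compute and a tool call to move; the robot and the scene stay as the last step left them, time stands still between calls to the robot, and variables do not carry over. Pictures are saved under pics/ and viewed, at most 14 in all, crops included, and the job is handed in when it is done.

Besides the shell and the picture viewer there is one more tool, called after "Request:" by a JSON object that holds its "method" and its "body", one argument or row to a line. carry_out: Moves the arm, as the interface text tells. Shift numbers are shares of 300 mm and turn numbers shares of pi rad, none past 1 either way. Its arguments: {"type":"object","properties":{"rows":{"type":"array"},"force":{"type":"number"}},"required":["rows"]}

```bash
mkdir -p pics; ls; python3 - <<'E'
from station import *
import cv2,numpy as np
o=get_obs(); print({k:np.round(v,3).tolist() for k,v in o.items()})
for n in("top","side"):
    d=get_image(n); cv2.imwrite(f"pics/{n}0.png",d["img"]); cv2.imwrite(f"pics/{n}0b.png",cv2.resize(d["img"],(800,600),interpolation=cv2.INTER_CUBIC)); print(n,d["mtx"].round(1).tolist(),d["R"].round(3).tolist(),d["t"].round(3).tolist())
E
```

```text
pics
{'t': 0.0, 'q': [-1.308, 0.053, 1.614, 0.0, 1.476, -0.119], 'dq': [0.001, -0.002, -0.001, 0.0, -0.0, -0.001], 'effort': [-0.004, -39.369, -37.017, -0.001, 0.007, -0.0], 'tool_pos': [0.233, -0.579, 0.19], 'tool_rot': [-3.082, -0.596, 0.0], 'contact_force': [-0.373, -0.35, -0.433], 'wrist_torque': [0.061, 0.069, -0.027], 'grip_force': 0.0, 'opening': 0.085}
top [[425.3, 0.0, 261.4], [0.0, 425.3, 189.7], [0.0, 0.0, 1.0]] [[0.014, -0.999, 0.03], [-0.996, -0.017, -0.089], [0.089, -0.028, -0.996]] [-0.083, 0.516, 1.24]
side [[409.3, 0.0, 248.1], [0.0, 409.3, 197.6], [0.0, 0.0, 1.0]] [[-0.913, -0.407, -0.024], [-0.21, 0.52, -0.828], [0.349, -0.751, -0.561]] [0.457, 0.191, 1.038]
```

View pics/top0b.png

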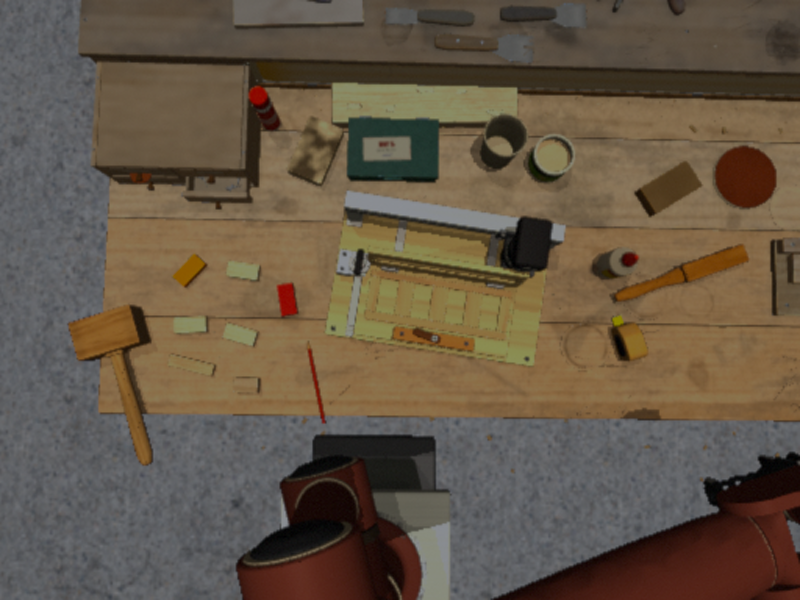

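View pics/side0b.png

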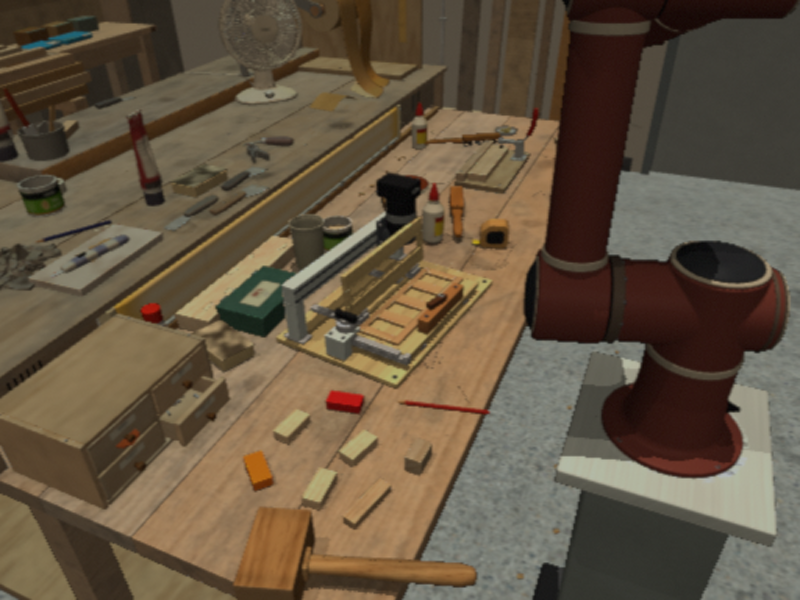

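Top view (800 px scale): three blanks at (243,271), (190,325) and (240,334); long offcut (191,364), short offcut (247,384), with red and orange decoys. Jig frame is open and the turnbutton lies along the fence. I'll zoom in to measure.

```bash
cat > h.py <<'E'
import numpy as np,cv2
from station import *
from scipy.spatial.transform import Rotation as Ro
def ray(d,uv,z):
    uv=np.atleast_2d(np.array(uv,float)); K,R,t=d["mtx"],d["R"],d["t"]
    v=np.c_[uv,np.ones(len(uv))]@np.linalg.inv(K).T@R; c=-R.T@t
    return c+v*((z-c[2])/v[:,2])[:,None]
def proj(d,X):
    x=np.atleast_2d(X)@d["R"].T+d["t"]; x=x@d["mtx"].T; return x[:,:2]/x[:,2:]
def crop(d,x,y,w,h,s,name):
    cv2.imwrite(name,cv2.resize(d["img"][y:y+h,x:x+w],None,fx=s,fy=s,interpolation=cv2.INTER_CUBIC))
def blanks(d,lo,hi,box,z=.018):
    x0,y0,x1,y1=box; hsv=cv2.cvtColor(d["img"],cv2.COLOR_BGR2HSV)
    m=cv2.inRange(hsv,lo,hi); k=np.zeros_like(m);k[y0:y1,x0:x1]=m[y0:y1,x0:x1]
    out=[]
    for c in cv2.findContours(k,cv2.RETR_EXTERNAL,cv2.CHAIN_APPROX_NONE)[0]:
        if cv2.contourArea(c)<60: continue
        P=ray(d,c[:,0,:],z)[:,:2]; r=cv2.minAreaRect((P*1000).astype(np.float32)); b=cv2.boxPoints(r)
        e=[b[1]-b[0],b[2]-b[1]]; L=max(e,key=np.linalg.norm); a=np.arctan2(L[1],L[0])
        out.append((np.round(np.array(r[0])/1000,4).tolist(),sorted(np.round(r[1],0).tolist()),round(a%np.pi,3)))
    return out
E
python3 - <<'E'
from h import *
d=get_image("top"); np.savez("top.npz",**d)
crop(d,205,118,160,120,5,"pics/c1.png"); crop(d,95,155,110,100,6,"pics/c2.png")
hsv=cv2.cvtColor(d["img"],cv2.COLOR_BGR2HSV)
for u,v in [(155,173),(122,208),(154,214),(122,233),(158,246),(140,190),(120,195)]: print(hsv[v,u])
s=get_image("side"); np.savez("side.npz",**s); crop(s,170,130,160,120,5,"pics/c3.png")
E
```

```text
[ 32  76 141]
[ 32  76 141]
[ 32  72 142]
[ 20 117 139]
[ 18 107 138]
[ 16 113 131]
[ 17 112 139]
```

View pics/c1.png

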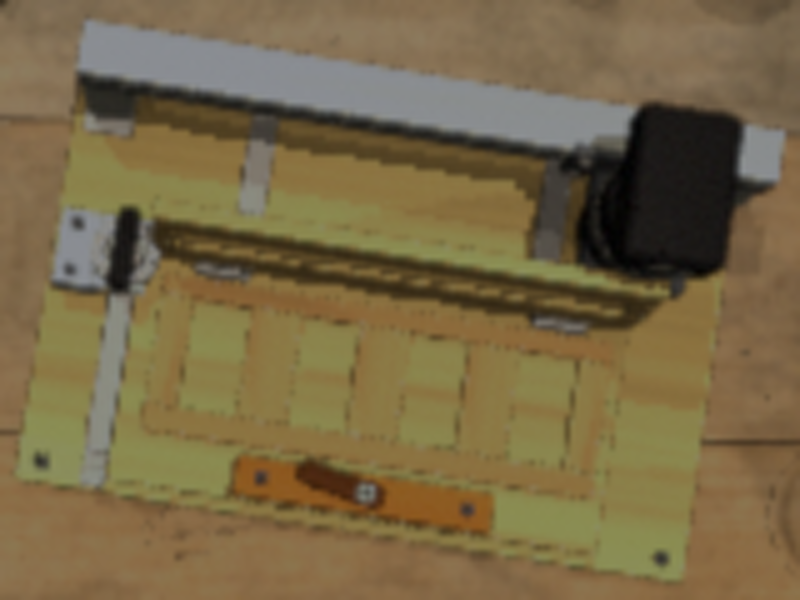

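View pics/c3.png

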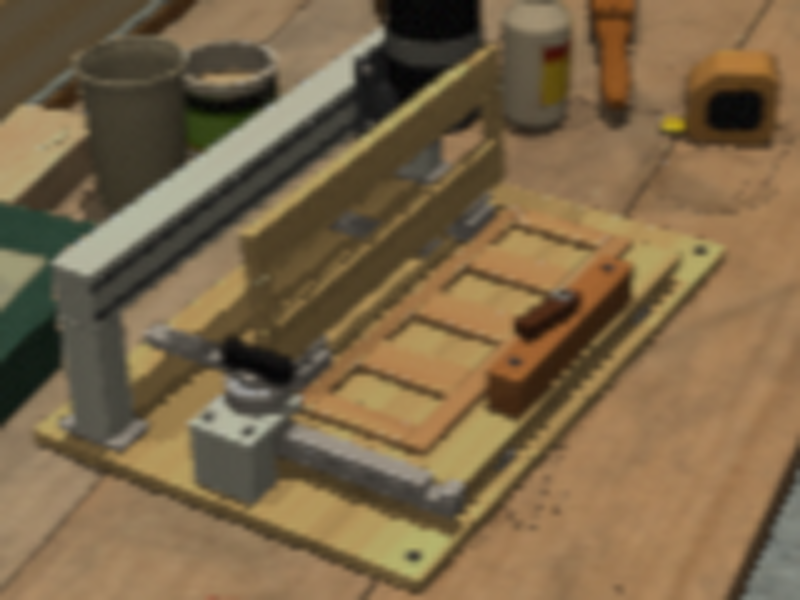

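```bash
python3 - <<'E'
from h import *
d=np.load("top.npz"); s=np.load("side.npz")
def T(p,z): return ray(d,np.array(p)/5+[205,118]-0.4,z)   # resize centre offset
def S(p,z): return ray(s,np.array(p)/5+[170,130]-0.4,z)
np.set_printoptions(precision=4,suppress=True)
P3=T([(190,303),(249,311),(239,413),(181,403)],.038); P0=T([(516,352),(579,362),(567,464),(509,457)],.038)
print("p3",P3.mean(0),"p0",P0.mean(0)); a=P3.mean(0)-P0.mean(0); print(np.linalg.norm(a[:2]),np.arctan2(-a[0],a[1]))
print("sides",np.linalg.norm(P3[0]-P3[3]),np.linalg.norm(P3[0]-P3[1]))
b=T([(83,20),(784,128)],.135); print("bridge back edge",b,np.arctan2(-(b[0]-b[1])[0],(b[0]-b[1])[1]))
c=T([(17,478),(683,580)],.012); print("base front",c,np.linalg.norm(c[0]-c[1]),np.arctan2(-(c[0]-c[1])[0],(c[0]-c[1])[1]))
print("knob",T([(129,212),(120,288)],.09),S([(225,350),(293,368)],.085))
print("pivot",T([(366,492)],.0785),S([(563,295)],.0785),"tip",T([(300,468)],.0765))
print("fence",T([(234,460),(493,492+0),(490,534),(233,491)],.063))
print("side base corner",S([(420,588),(725,248),(38,437)],.012))
B=np.array([10,0,0]),0
for z in [.018]:
  for r in blanks(d,(26,40,100),(40,120,200),(95,160,205,250)): print(r)
print("offc",ray(d,[(122,233),(158,246)],.015))
E
```

```text
p3 [ 0.5167 -0.0335  0.038 ] p0 [ 0.4896 -0.2269  0.038 ]
0.19535561581999575 -0.1390354980269672
sides 0.05919065246683197 0.03502584245680137
bridge back edge [[ 0.6924  0.0414  0.135 ]
 [ 0.6401 -0.3453  0.135 ]] -0.1345448941927064
base front [[ 0.445   0.083   0.012 ]
 [ 0.3901 -0.3154  0.012 ]] 0.40213377993394767 -0.13712474589119442
knob [[0.5937 0.0162 0.09  ]
 [0.5504 0.0203 0.09  ]] [[0.5955 0.0192 0.085 ]
 [0.5509 0.0207 0.085 ]]
pivot [[ 0.4379 -0.1205  0.0785]] [[ 0.438  -0.1181  0.0785]] tip [[ 0.451  -0.083   0.0765]]
fence [[ 0.4556 -0.0456  0.063 ]
 [ 0.4395 -0.1946  0.063 ]
 [ 0.4154 -0.193   0.063 ]
 [ 0.4378 -0.0453  0.063 ]]
side base corner [[ 0.443   0.0908  0.012 ]
 [ 0.3896 -0.3123  0.012 ]
 [ 0.7121  0.0521  0.012 ]]
([0.4415, 0.2436], [28.0, 58.0], np.float32(1.308))
([0.4578, 0.3382], [27.0, 59.0], np.float32(1.586))
([0.5633, 0.2431], [28.0, 58.0], np.float32(1.441))
offc [[0.3831 0.3331 0.015 ]
 [0.3465 0.2267 0.015 ]]
```

```bash
python3 - <<'E'
from h import *
np.set_printoptions(precision=4,suppress=True)
from scipy.optimize import minimize
for n in("top","side"):
    d=np.load(n+".npz"); hsv=cv2.cvtColor(d["img"],cv2.COLOR_BGR2HSV).astype(float)
    sc=6
    big=cv2.resize(hsv[...,0].astype(np.float32),None,fx=sc,fy=sc,interpolation=cv2.INTER_LINEAR)
    c0=proj(d,[[.503,-.13,.038]])[0]; print(n,c0,hsv[int(c0[1])-2:int(c0[1])+3,int(c0[0])-10:int(c0[0])+11,0])
    u,v=np.meshgrid(np.linspace(-.0425,.0425,86),np.linspace(-.0275,.0275,56),indexing="ij")
    ins=(abs(u)<.0325)&(abs(v)<.0175)
    def f(p):
        x,y,th=p; R=np.array([[np.cos(th),-np.sin(th)],[np.sin(th),np.cos(th)]]); sc_=0
        for k in range(4):
            q=np.c_[u.ravel(),v.ravel()+(-.0975+.065*k)]@R.T+[x,y]
            px=proj(d,np.c_[q,np.full(len(q),.037)])
            h=cv2.remap(big,((px[:,0]+.5)*sc-.5).astype(np.float32)[None],((px[:,1]+.5)*sc-.5).astype(np.float32)[None],cv2.INTER_LINEAR)[0]
            sc_+=h[ins.ravel()].mean()-h[~ins.ravel()].mean()
        return -sc_
    best=min((minimize(f,[x,-.13,-.138],method="Nelder-Mead",options=dict(initial_simplex=[[x,-.13,-.138],[x+.006,-.13,-.138],[x,-.124,-.138],[x,-.13,-.12]])) for x in(.497,.503,.509)),key=lambda r:r.fun)
    print(best.x,best.fun)
E
```

```text
top [280.3222 194.2569] [[23. 24. 24. 25. 25. 21. 19. 19. 21. 21. 22. 22. 22. 22. 23. 23. 25. 27.
  27. 28. 27.]
 [21. 21. 21. 22. 22. 20. 19. 19. 21. 21. 22. 22. 22. 22. 23. 24. 26. 27.
  27. 27. 27.]
 [22. 22. 22. 21. 21. 19. 19. 20. 21. 22. 22. 23. 22. 22. 22. 22. 24. 25.
  25. 25. 25.]
 [24. 23. 23. 23. 22. 21. 19. 19. 21. 21. 22. 23. 22. 22. 23. 21. 21. 22.
  22. 22. 23.]
 [25. 25. 24. 25. 24. 22. 21. 20. 21. 21. 22. 23. 22. 22. 22. 21. 21. 21.
  21. 21. 20.]]
[ 0.5016 -0.1299 -0.1399] -19.16697120666504
side [263.7735 193.3165] [[16. 17. 15. 15. 15. 16. 16. 16. 16. 16. 16. 16. 17. 17. 17. 17. 18. 19.
  19. 19. 19.]
 [16. 16. 15. 15. 15. 15. 16. 16. 16. 16. 16. 16. 16. 16. 16. 16. 17. 17.
  17. 19. 20.]
 [16. 16. 15. 16. 16. 15. 15. 15. 15. 15. 15. 16. 16. 16. 16. 16. 16. 16.
  16. 16. 16.]
 [18. 18. 17. 16. 16. 15. 15. 15. 15. 15. 15. 15. 15. 15. 16. 16. 16. 16.
  16. 16. 13.]
 [20. 20. 20. 20. 19. 17. 16. 15. 15. 15. 16. 15. 15. 15. 15. 16. 16. 16.
  16. 16. 15.]]
[ 0.5037 -0.1313 -0.1436] -12.886880874633789
```

```bash
cat >> h.py <<'E'
def down(yaw,pre=None):
    R=np.array([[np.cos(yaw),np.sin(yaw),0],[np.sin(yaw),-np.cos(yaw),0],[0,0,-1]]); return R if pre is None else pre@R
def plan(wps,start=None):
    """wps: list of (pos, R or yaw, label); prints the final row of each call (<=240mm, 40 deg a call)"""
    o=get_obs(); p=np.array(o["tool_pos"]); R=Ro.from_rotvec(o["tool_rot"])
    if start is not None: p=np.array(start[0]); R=Ro.from_matrix(down(start[1]))
    yaw=np.arctan2(R.as_matrix()[1,0],R.as_matrix()[0,0])
    print("t",round(o["t"],1),"at",p.round(4),"yaw",yaw.round(3),"open",round(o["opening"],4),"F",np.round(o["contact_force"],1),"grip",round(o["grip_force"],1))
    for P,Y,l in wps:
        P=np.array(P,float); Rt=Ro.from_matrix(down(Y) if np.isscalar(Y) else Y)
        n=max(1,int(np.ceil(max(np.linalg.norm(P-p)/.24,(R.inv()*Rt).magnitude()/.7))))
        dp=(P-p)/n; dR=(R.inv()*Rt).as_rotvec()/n
        for i in range(n):
            print(l,np.r_[dR/np.pi,R.inv().apply(dp)/.3].round(3).tolist()); p=p+dp; R=R*Ro.from_rotvec(dR)
E
python3 - <<'E'
from h import *
plan([((.233,-.579,.3),.384,"up"),((.5633,.2431,.25),1.441,"over"),((.5633,.2431,.10),1.441,"hover")])
E
```

```text
t 0.2 at [ 0.2328 -0.5796  0.1907] yaw 0.382 open 0.0851 F [ 0.7  0.1 -0.2] grip 0.0
up [-0.0, -0.0, -0.001, 0.002, -0.002, -0.364]
over [0.0, 0.0, -0.084, 0.512, -0.532, 0.042]
over [0.0, 0.0, -0.084, 0.633, -0.38, 0.042]
over [0.0, 0.0, -0.084, 0.71, -0.201, 0.042]
over [0.0, 0.0, -0.084, 0.738, -0.009, 0.042]
hover [0.0, -0.0, 0.0, 0.0, -0.0, 0.5]
```

Request:
{"method": "carry_out", "body": {
  "rows": [
    [0,0,0,0,0,-0.364,-1],
    [0,0,0,0,0,-0.364,-1],
    [0,0,0,0,0,-0.364,-1]
  ]
}}

```text
t: 0.5
tool_pos: [0.2336, -0.5825, 0.309]
tool_rot: [3.073, 0.594, 0.001]
contact_force: [0.1, 0.2, 1.2]
opening: 0.0854
grip_force: 0.0
```

Request:
{"method": "carry_out", "body": {
  "rows": [
    [0,0,-0.084,0.512,-0.532,0.042,-1],
    [0,0,-0.084,0.512,-0.532,0.042,-1],
    [0,0,-0.084,0.512,-0.532,0.042,-1],
    [0,0,-0.084,0.512,-0.532,0.042,-1],
    [0,0,-0.084,0.512,-0.532,0.042,-1]
  ]
}}

```text
t: 1.0
tool_pos: [0.3169, -0.3714, 0.2877]
tool_rot: [-2.978, -1.0, -0.001]
contact_force: [0.8, 0.1, -1.0]
opening: 0.0855
grip_force: 0.0
```

Request:
{"method": "carry_out", "body": {
  "rows": [
    [0,0,-0.084,0.633,-0.38,0.042,-1],
    [0,0,-0.084,0.633,-0.38,0.042,-1],
    [0,0,-0.084,0.633,-0.38,0.042,-1],
    [0,0,-0.084,0.633,-0.38,0.042,-1],
    [0,0,-0.084,0.633,-0.38,0.042,-1]
  ]
}}

```text
t: 1.5
tool_pos: [0.3996, -0.166, 0.2751]
tool_rot: [-2.819, -1.385, -0.001]
contact_force: [-0.9, -0.8, -0.7]
opening: 0.0853
grip_force: 0.0
```

Request:
{"method": "carry_out", "body": {
  "rows": [
    [0,0,-0.084,0.71,-0.201,0.042,-1],
    [0,0,-0.084,0.71,-0.201,0.042,-1],
    [0,0,-0.084,0.71,-0.201,0.042,-1],
    [0,0,-0.084,0.71,-0.201,0.042,-1],
    [0,0,-0.084,0.71,-0.201,0.042,-1]
  ]
}}

```text
t: 2.0
tool_pos: [0.4825, 0.0393, 0.2621]
tool_rot: [-2.612, -1.744, 0.0]
contact_force: [0.4, 0.3, 0.1]
opening: 0.0856
grip_force: 0.0
```

Request:
{"method": "carry_out", "body": {
  "rows": [
    [0,0,-0.084,0.738,-0.009,0.042,-1],
    [0,0,-0.084,0.738,-0.009,0.042,-1],
    [0,0,-0.084,0.738,-0.009,0.042,-1],
    [0,0,-0.084,0.738,-0.009,0.042,-1],
    [0,0,-0.084,0.738,-0.009,0.042,-1]
  ]
}}

```text
t: 2.5
tool_pos: [0.5655, 0.2446, 0.2489]
tool_rot: [-2.36, -2.071, 0.001]
contact_force: [-0.7, -0.6, -1.7]
opening: 0.0853
grip_force: 0.0
```

Request:
{"method": "carry_out", "body": {
  "rows": [
    [0,0,0,0,0,0.5,0],
    [0,0,0,0,0,0.5,0],
    [0,0,0,0,0,0.5,0],
    [0,0,0,0,0,0.5,0],
    [0,0,0,0,0,0.5,0]
  ]
}}

```text
t: 3.0
tool_pos: [0.5648, 0.2409, 0.1]
tool_rot: [-2.364, -2.068, 0.003]
contact_force: [0.9, 0.5, 2.4]
opening: 0.0429
grip_force: 0.0
```

```bash
python3 - <<'E'
from h import *
s=get_image("side"); np.savez("s2.npz",**s); crop(s,150,190,160,120,5,"pics/c4.png")
plan([((.5633,.2431,.007),1.441,"grasp")])
E
```

```text
t 3.0 at [0.5668 0.2414 0.1028] yaw 1.437 open 0.0428 F [0.7 0.3 1.3] grip 0.0
grasp [0.001, -0.0, -0.001, 0.004, -0.013, 0.319]
```

View pics/c4.png

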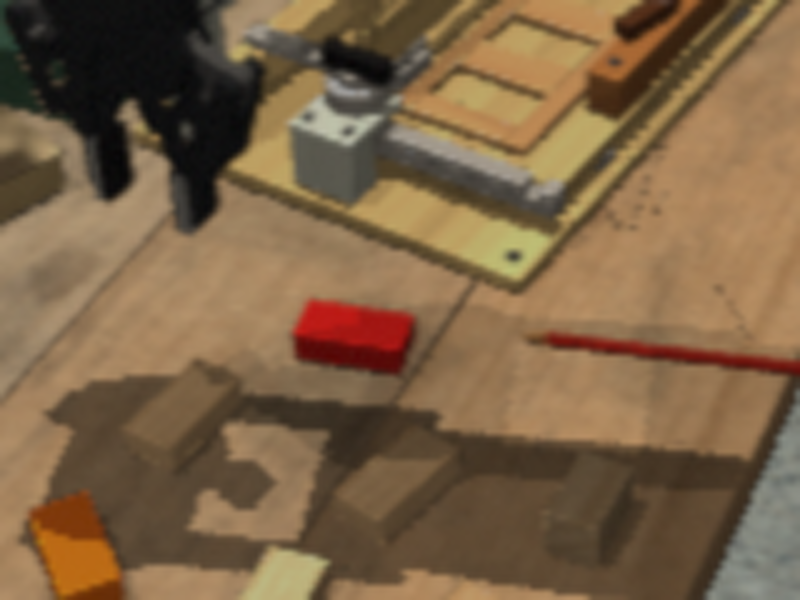

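```bash
python3 - <<'E'
from h import *
for i in range(5):
    o=get_obs(); print(np.round(o["tool_pos"],4),np.round(o["tool_rot"],4),np.round(o["q"],4)); get_image("top")
E
```

```text
[0.5668 0.2414 0.1028] [2.3637 2.0675 0.0044] [0.2819 0.0984 1.7165 0.     1.3236 0.4154]
[0.5678 0.2416 0.1043] [2.3629 2.0666 0.0084] [0.2818 0.0973 1.715  0.     1.3234 0.4154]
[0.5682 0.2417 0.1049] [2.3625 2.0663 0.01  ] [0.2818 0.0968 1.7145 0.     1.3232 0.4154]
[0.5681 0.2417 0.1047] [2.3625 2.0663 0.0098] [0.2818 0.0968 1.7148 0.     1.3231 0.4154]
[0.5677 0.2416 0.1042] [2.3628 2.0666 0.0087] [0.2818 0.097  1.7155 0.     1.323  0.4154]
```

Request:
{"method": "carry_out", "body": {
  "rows": [
    [0,0,0,0,0,0,0],
    [0,0,0,0,0,0,0],
    [0,0,0,0,0,0,0]
  ]
}}

```text
t: 3.6
tool_pos: [0.5655, 0.241, 0.1005]
tool_rot: [2.365, 2.068, 0.0]
contact_force: [0.5, 0.3, -0.6]
opening: 0.0429
grip_force: 0.0
```

```bash
python3 - <<'E'
from h import *
for i in range(4):
    o=get_obs(); print(np.round(o["tool_pos"],4),np.round(o["tool_rot"],4),np.round(o["q"],4)); get_image("top")
E
```

```text
[0.5655 0.241  0.1005] [2.3646e+00 2.0683e+00 4.0000e-04] [0.2819 0.0994 1.7193 0.     1.3226 0.4154]
[0.5654 0.241  0.1003] [-2.3645 -2.0684 -0.    ] [0.2819 0.0997 1.7194 0.     1.3225 0.4153]
[0.5653 0.241  0.1002] [-2.3645e+00 -2.0684e+00  3.0000e-04] [0.2819 0.0998 1.7195 0.     1.3225 0.4153]
[0.5653 0.241  0.1002] [-2.3645e+00 -2.0683e+00  4.0000e-04] [0.2819 0.0998 1.7195 0.     1.3225 0.4154]
```

```bash
python3 - <<'E'
from h import *
plan([((.5633,.2431,.006),1.441,"grasp")])
E
```

```text
t 3.8 at [0.5653 0.241  0.1001] yaw 1.437 open 0.0428 F [-0.2 -0.5 -0.8] grip 0.0
grasp [-0.0, 0.0, -0.001, 0.006, -0.007, 0.314]
```

Request:
{"method": "carry_out", "body": {
  "rows": [
    [0,0,-0.001,0.006,-0.007,0.1,0],
    [0,0,-0.001,0.006,-0.007,0.2,0],
    [0,0,-0.001,0.006,-0.007,0.27,0],
    [0,0,-0.001,0.006,-0.007,0.314,0],
    [0,0,-0.001,0.006,-0.007,0.314,0]
  ]
}}

```text
t: 4.3
tool_pos: [0.5617, 0.2425, 0.0037]
tool_rot: [-2.36, -2.071, 0.006]
contact_force: [-1.5, -0.5, -0.5]
opening: 0.0426
grip_force: 0.0
```

Request:
{"method": "carry_out", "body": {
  "rows": [
    [0,0,0,0,0,0,0],
    [0,0,0,0,0,0,0],
    [0,0,0,0,0,0,0.4],
    [0,0,0,0,0,0,0.7],
    [0,0,0,0,0,0,0.7]
  ],
  "force": 40
}}

```text
t: 4.8
tool_pos: [0.5639, 0.2432, 0.0068]
tool_rot: [2.361, 2.072, 0.001]
contact_force: [-0.7, 0.0, -1.1]
opening: 0.0127
grip_force: 0.0
```

Request:
{"method": "carry_out", "body": {
  "rows": [
    [0,0,0,0,0,0,0.7],
    [0,0,0,0,0,0,0.7],
    [0,0,0,0,0,-0.15,0.7],
    [0,0,0,0,0,-0.3,0.7],
    [0,0,0,0,0,-0.4,0.7]
  ]
}}

```text
t: 5.3
tool_pos: [0.5648, 0.2434, 0.1297]
tool_rot: [2.36, 2.071, 0.005]
contact_force: [0.8, 0.6, 0.7]
opening: 0.0127
grip_force: 0.0
```

Request:
{"method": "carry_out", "body": {
  "rows": [
    [0,0,0,0,0,0,0.7],
    [0,0,0,0,0,0,0.7],
    [0,0,0,0,0,0,0.7],
    [0,0,0,0,0,0,0.7],
    [0,0,0,0,0,0,0.7]
  ]
}}

```text
t: 5.8
tool_pos: [0.5626, 0.2428, 0.1242]
tool_rot: [-2.36, -2.071, 0.004]
contact_force: [-0.4, -0.3, 0.4]
opening: 0.0131
grip_force: 0.0
```

```bash
python3 - <<'E'
from h import *
plan([((.503,-.195,.13),-.14,"over")])
s=get_image("side"); crop(s,150,150,160,120,5,"pics/c5.png")
E
```

```text
t 5.8 at [0.5626 0.2428 0.1242] yaw 1.441 open 0.0131 F [-0.4 -0.3  0.4] grip 0.0
over [-0.0, 0.0, 0.168, -0.491, -0.002, -0.006]
over [-0.0, 0.0, 0.168, -0.426, 0.245, -0.006]
over [-0.0, 0.0, 0.168, -0.245, 0.426, -0.006]
```

View pics/c5.png

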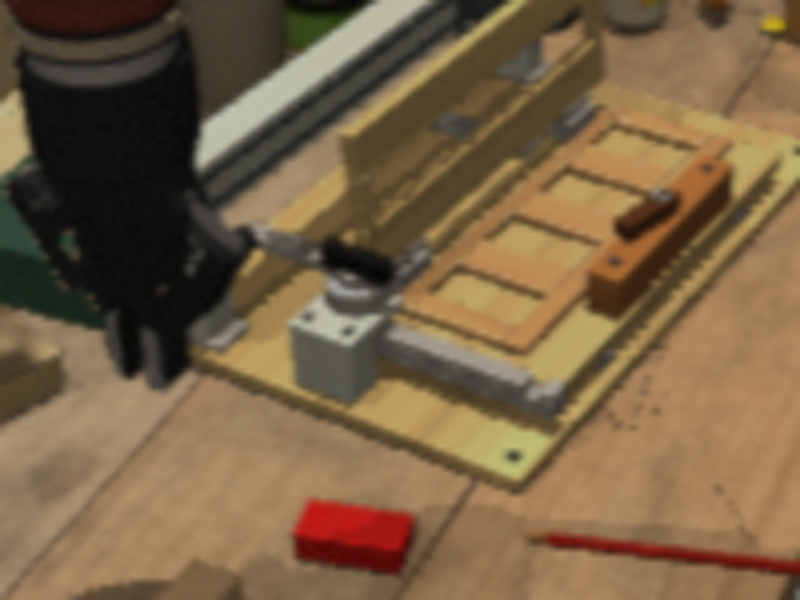

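The fingers closed on nothing (opening 13 mm), so I'll check where the blank is now.

```bash
python3 - <<'E'
from h import *
d=get_image("top"); s=get_image("side")
for r in blanks(d,(22,35,40),(42,130,200),(95,150,205,250)): print(r)
for X in [(.5626,.2428,.124),(.5633,.2431,.018)]: print(proj(s,X),proj(d,X))
a=cv2.resize(d["img"][150:250,90:190],None,fx=4,fy=6,interpolation=2); b=cv2.resize(s["img"][200:320,130:230],None,fx=4,fy=5,interpolation=2)
cv2.imwrite("pics/c6.png",np.hstack([a,b]))
E
```

```text
[[181.99076885 237.89535215]] [[146.36661395 167.78852564]]
[[186.46448113 270.04559217]] [[154.82040568 172.53532828]]
```

View pics/c6.png

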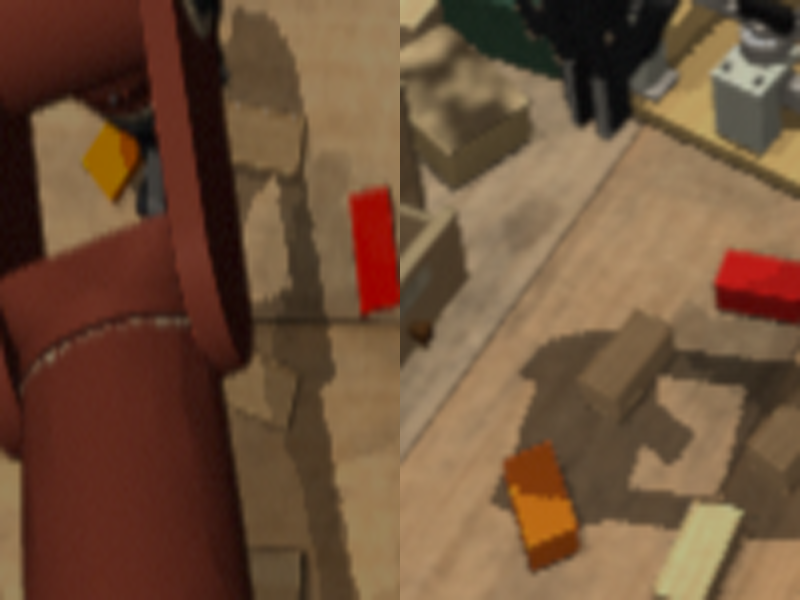

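```bash
python3 - <<'E'
from h import *
plan([((.5633,.2431,.006),1.441,"grasp")])
E
```

```text
t 6.0 at [0.5632 0.243  0.1253] yaw 1.441 open 0.0125 F [-0.2  0.5 -0.7] grip 0.0
grasp [-0.0, 0.0, -0.0, 0.001, 0.001, 0.398]
```

Request:
{"method": "carry_out", "body": {
  "rows": [
    [0,0,0,0,0,0.1,0],
    [0,0,0,0,0,0.25,0],
    [0,0,0,0,0,0.393,0],
    [0,0,0,0,0,0.393,0],
    [0,0,0,0,0,0.393,0]
  ]
}}

```text
t: 6.45
tool_pos: [0.5631, 0.2429, 0.0079]
tool_rot: [-2.361, -2.072, 0.003]
contact_force: [0.7, 0.9, 1.0]
opening: 0.043
grip_force: 0.0
```

Request:
{"method": "carry_out", "body": {
  "rows": [
    [0,0,0,0,0,0,0],
    [0,0,0,0,0,0,0],
    [0,0,0,0,0,0,0],
    [0,0,0,0,0,0,0]
  ]
}}

```text
t: 6.85
tool_pos: [0.5645, 0.2434, 0.0097]
tool_rot: [2.361, 2.072, 0.003]
contact_force: [-0.6, -0.4, -0.5]
opening: 0.0424
grip_force: 0.0
```

```bash
python3 - <<'E'
from h import *
d=get_image("top"); s=get_image("side"); o=get_obs(); print(o["tool_pos"],o["opening"])
for X in [o["tool_pos"],(.5633,.2431,.018)]: print(proj(s,X),proj(d,X))
a=cv2.resize(d["img"][140:200,110:170],(400,400),interpolation=2); b=cv2.resize(s["img"][225:285,155:215],(400,400),interpolation=2)
cv2.imwrite("pics/c7.png",np.hstack([a,b]))
E
```

```text
[0.56393323 0.24319497 0.00891151] 0.042346831051657007
[[186.61763788 272.58879006]] [[155.46366906 172.71541022]]
[[186.46448113 270.04559217]] [[154.82040568 172.53532828]]
```

View pics/c7.png

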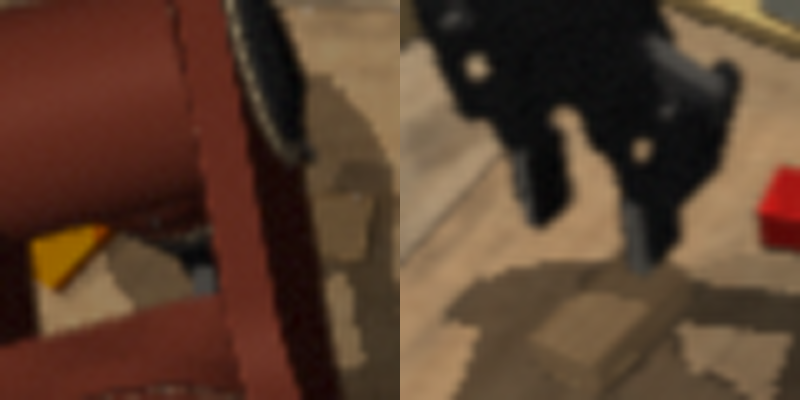

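Request:
{"method": "carry_out", "body": {
  "rows": [
    [0,0,0,0,0,0.01,0],
    [0,0,0,0,0,0.02,0],
    [0,0,0,0,0,0.03,0],
    [0,0,0,0,0,0.03,0],
    [0,0,0,0,0,0.03,0]
  ]
}}

```text
t: 7.45
tool_pos: [0.5633, 0.243, -0.0011]
tool_rot: [-2.361, -2.072, 0.001]
contact_force: [0.8, -0.3, 0.6]
opening: 0.0427
grip_force: 0.0
```

```bash
python3 - <<'E'
from h import *
s=get_image("side"); o=get_obs(); print(o["tool_pos"],o["contact_force"])
b=cv2.resize(s["img"][235:285,155:215],(720,600),interpolation=2)
cv2.imwrite("pics/c8.png",b)
E
```

```text
[ 0.56350198  0.24304996 -0.00091949] [ 0.87717849 -0.26899053  0.47854273]
```

View pics/c8.png

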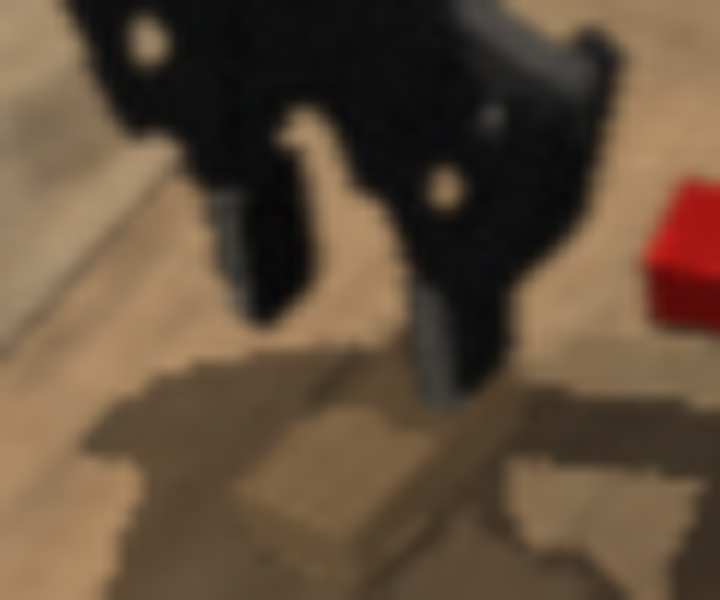

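Request:
{"method": "carry_out", "body": {
  "rows": [
    [0,0,0,0,0,0.01,0],
    [0,0,0,0,0,0.02,0],
    [0,0,0,0,0,0.03,0],
    [0,0,0,0,0,0.04,0],
    [0,0,0,0,0,0.04,0]
  ]
}}

```text
t: 8.0
tool_pos: [0.563, 0.2429, -0.0136]
tool_rot: [-2.361, -2.072, 0.002]
contact_force: [0.2, 0.2, -0.3]
opening: 0.0428
grip_force: 0.0
```

Request:
{"method": "carry_out", "body": {
  "rows": [
    [0,0,0,0,0,0,0],
    [0,0,0,0,0,0,0],
    [0,0,0,0,0,0,0],
    [0,0,0,0,0,0,0]
  ]
}}

```text
t: 8.4
tool_pos: [0.5637, 0.2431, -0.0126]
tool_rot: [2.361, 2.072, 0.0]
contact_force: [0.5, 0.7, 1.1]
opening: 0.0423
grip_force: 0.0
```

```bash
python3 - <<'E'
from h import *
s=get_image("side"); o=get_obs(); print(o["tool_pos"],o["contact_force"])
for z in(-.013,0,.018,.03): print(z,proj(s,[.5635,.243,z]))
b=cv2.resize(s["img"][245:285,155:210],(770,560),interpolation=2)
cv2.imwrite("pics/c9.png",b)
g=cv2.cvtColor(s["img"],cv2.COLOR_BGR2GRAY)
for v in range(252,278,2): print(v,g[v,168:204])
E
```

```text
[ 0.56366413  0.24309883 -0.01264954] [-0.0731819  -0.00333573  0.37701839]
-0.013 [[187.71710417 278.71856073]]
0 [[187.17726421 275.09685175]]
0.018 [[186.41733644 269.99860522]]
0.03 [[185.90249414 266.54460192]]
252 [126 124  99  41  18  16  16  14  11  12  14  19  59 113 141 121  65  24
  14  16  15  14  14  29  34  24  19  15  14  14  14  16  14  12  14  15]
254 [126 133 137 118  73  43  46  35  12  10  11  12  34  97 138 141 119  77
  45  24  15  14  33  90 114  81  28  15  16  16  13  15  13  10  12  26]
256 [135 141 140 133 106  61  56  28  10   8  11   9  27  82 126 144 145 140
 118  70  26  14  16  25  30  21  12  13  16  16  16  14  14  14  16  42]
258 [143 141 143 141 117  75  55  36  14   8   9  12  19  60 113 140 139 138
 137 119  70  25  17  15  14  15  14  16  15  15  17  14  15  28  61 102]
260 [142 136 132 131 122  93  65  53  20  10  10   9  15  46 100 132 135 139
 142 142 118  65  23  13  14  14  15  16  14  14  17  34  77 118 137 141]
262 [133 132 137 143 143 130 100  63  27  13  11  13  39  90 126 135 130 123
 122 112  84  58  51  30  22  15  14  14  15  30  75
[... 342 characters left out ...]
7 76 76 76 75 73 67 59 57 60 69 75 78 76 75 74 74 65 58 63
 49 26 14 12 19 36 49 53 53 53 57 58]
270 [ 77  76  74  76  75  76  74  73  71  73  75  83  93  99 104 104  98  88
  77  76  74  65  58  65  54  35  24  38  54  60  58  52  53  52  52  53]
272 [ 78  76  75  75  74  74  73  72  74  84  94  99 101 101 101 102 101 101
 101 100 100  95  83  69  62  62  63  63  59  57  59  60  56  54  55  51]
274 [ 83  78  76  72  72  73  75  83  94 101 104 102 101 100 101 100  99 100
  99 100  93  79  69  66  66  65  61  56  59  86 109 109 106 107 109 106]
276 [ 76  72  71  72  74  76  83  89  97 103 102 101 101 101  99  98 100  98
  91  81  68  66  65  64  59  56  56  55  57  69  93 110 113 113 113 112]
```

Request:
{"method": "carry_out", "body": {
  "rows": [
    [0,0,0,0,0,0.01,0],
    [0,0,0,0,0,0.02,0],
    [0,0,0,0,0,0.03,0],
    [0,0,0,0,0,0.03,0],
    [0,0,0,0,0,0.03,0]
  ]
}}

```text
t: 8.95
tool_pos: [0.5634, 0.243, -0.0221]
tool_rot: [-2.361, -2.072, 0.001]
contact_force: [0.1, -0.5, 0.9]
opening: 0.0428
grip_force: 0.0
```

Request:
{"method": "carry_out", "body": {
  "rows": [
    [0,0,0,0,0,0.01,0],
    [0,0,0,0,0,0.02,0],
    [0,0,0,0,0,0.03,0],
    [0,0,0,0,0,0.03,0],
    [0,0,0,0,0,0.03,0]
  ]
}}

```text
t: 9.45
tool_pos: [0.5634, 0.2431, -0.031]
tool_rot: [-2.361, -2.072, 0.001]
contact_force: [-1.3, -0.0, -0.3]
opening: 0.0426
grip_force: 0.0
```

```bash
python3 - <<'E'
from h import *
s=get_image("side"); o=get_obs(); print(o["tool_pos"],o["contact_force"])
b=cv2.resize(s["img"][245:290,155:215],(800,600),interpolation=2)
cv2.imwrite("pics/c9.png",b)
E
```

```text
[ 0.563551    0.24308531 -0.03081357] [ 0.35901661 -0.41122165  0.41435488]
```

View pics/c9.png

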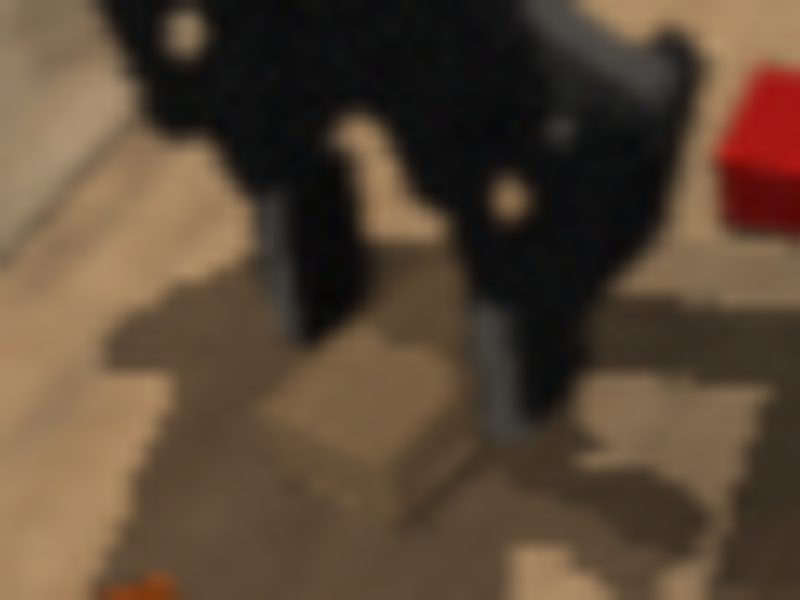

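Request:
{"method": "carry_out", "body": {
  "rows": [
    [0,0,0,0,0,0.004,0],
    [0,0,0,0,0,0.008,0],
    [0,0,0,0,0,0.008,0]
  ]
}}

```text
t: 9.8
tool_pos: [0.5634, 0.243, -0.0334]
tool_rot: [-2.361, -2.072, 0.0]
contact_force: [-0.1, 0.9, -0.5]
opening: 0.0425
grip_force: 0.0
```

Request:
{"method": "carry_out", "body": {
  "rows": [
    [0,0,0,0,0,0.004,0],
    [0,0,0,0,0,0.008,0],
    [0,0,0,0,0,0.008,0]
  ]
}}

```text
t: 10.1
tool_pos: [0.5633, 0.243, -0.0359]
tool_rot: [-2.361, -2.072, 0.001]
contact_force: [0.4, -0.3, -0.1]
opening: 0.0427
grip_force: 0.0
```

Request:
{"method": "carry_out", "body": {
  "rows": [
    [0,0,0,0,0,0.004,0],
    [0,0,0,0,0,0.008,0],
    [0,0,0,0,0,0.008,0]
  ]
}}

```text
t: 10.4
tool_pos: [0.5634, 0.243, -0.0382]
tool_rot: [-2.361, -2.072, 0.001]
contact_force: [0.2, -0.4, 0.2]
opening: 0.0428
grip_force: 0.0
```

Request:
{"method": "carry_out", "body": {
  "rows": [
    [0,0,0,0,0,0.004,0],
    [0,0,0,0,0,0.008,0],
    [0,0,0,0,0,0.008,0]
  ]
}}

```text
t: 10.7
tool_pos: [0.5633, 0.243, -0.0407]
tool_rot: [-2.361, -2.072, 0.001]
contact_force: [-0.1, -0.7, -0.4]
opening: 0.0428
grip_force: 0.0
```

Request:
{"method": "carry_out", "body": {
  "rows": [
    [0,0,0,0,0,0.004,0],
    [0,0,0,0,0,0.008,0],
    [0,0,0,0,0,0.008,0]
  ]
}}

```text
t: 11.0
tool_pos: [0.5637, 0.2431, -0.0416]
tool_rot: [-2.361, -2.072, 0.001]
contact_force: [-3.3, -1.6, 6.2]
opening: 0.0432
grip_force: 3.3
```

Request:
{"method": "carry_out", "body": {
  "rows": [
    [0,0,0,0,0,0.004,0],
    [0,0,0,0,0,0.008,0],
    [0,0,0,0,0,0.008,0]
  ]
}}

```text
t: 11.3
tool_pos: [0.5638, 0.2431, -0.0417]
tool_rot: [-2.361, -2.072, 0.003]
contact_force: [-11.0, -2.2, 20.3]
opening: 0.0429
grip_force: 10.0
```

```bash
python3 - <<'E'
from h import *
s=get_image("side"); o=get_obs(); print(o["tool_pos"],o["contact_force"])
g=cv2.cvtColor(s["img"],cv2.COLOR_BGR2GRAY)
for v in range(266,286,1): print(v,g[v,170:202])
E
```

```text
[ 0.5638242   0.24313551 -0.0417071 ] [-9.81035463 -3.53438209 19.50652587]
266 [80 77 76 69 57 59 52 19  9  7  8 12 25 47 63 71 75 74 61 37 17 15 15 14
 13 11 16 16 15 15 16 14]
267 [78 77 76 74 64 59 54 23 11  8  8 14 33 55 69 75 75 74 66 48 23 14 14 15
 14 14 12 15 15 15 13 15]
268 [80 78 77 74 64 57 57 26 13  6 16 30 54 70 75 75 74 74 72 59 30 16 15 15
 14 16 14 13 16 15 14 21]
269 [78 77 75 73 66 59 59 35 13 20 38 58 71 76 77 75 73 73 73 62 36 19 15 13
 13 15 13 17 17 14 21 38]
270 [76 75 75 74 72 67 57 36 26 58 83 86 80 78 76 73 73 73 71 62 43 34 20 14
 17 15 13 16 17 23 37 49]
271 [ 74  74  74  74  74  71  64  51  56  83  97 100 100  97  89  78  75  72
  71  62  55  57  43  24  16  14  14  15  22  35  48  50]
272 [ 76  75  74  73  73  73  73  76  85  96 100 101 100 100  99  97  89  75
  73  64  58  64  56  36  19  14  13  14  25  46  57  59]
273 [ 77  74  72  72  72  75  82  92  99 101 102 100  99 100 101  99  90  77
  72  67  60  62  58  39  19  15  11  13  32  73  98 102]
274 [ 75  72  72  72  74  83  93  99 103 103 100  99 100 100  99  99  97  88
  75  70  58  57  61  45  2
[... 623 characters left out ...]
  91  91  82  71  67  68
  73  70  51  53  64  58  43  34  43  52  60  86 107 106]
280 [77 78 79 80 79 77 79 78 81 82 83 84 84 83 76 69 67 74 71 57 56 59 67 65
 57 53 54 57 56 62 67 66]
281 [78 79 79 79 80 78 71 70 82 86 83 83 83 82 76 68 67 65 58 62 71 73 69 61
 57 55 56 55 54 54 54 52]
282 [80 82 81 79 79 77 76 73 75 77 84 88 82 83 78 69 62 56 64 72 76 77 75 72
 67 58 59 56 53 53 54 53]
283 [83 82 81 80 78 75 74 73 72 74 78 81 80 80 76 63 57 62 72 75 77 76 75 75
 76 74 72 67 57 55 55 55]
284 [83 83 81 79 76 75 73 73 72 76 79 80 80 78 70 62 64 66 74 75 74 75 75 75
 78 78 76 74 67 58 56 56]
285 [80 80 79 76 76 74 73 73 75 77 80 80 77 78 73 71 73 73 76 74 74 73 75 82
 86 85 84 80 74 69 59 57]
```

Request:
{"method": "carry_out", "body": {
  "rows": [
    [0,0,0,0,0,-0.042,0],
    [0,0,0,0,0,-0.042,0],
    [0,0,0,0,0,-0.042,0],
    [0,0,0,0,0,-0.042,0.4],
    [0,0,0,0,0,-0.042,0.6]
  ],
  "force": 40
}}

```text
t: 11.85
tool_pos: [0.5634, 0.243, -0.033]
tool_rot: [-2.361, -2.072, 0.001]
contact_force: [0.3, 0.1, -0.9]
opening: 0.0289
grip_force: 39.9
```

Request:
{"method": "carry_out", "body": {
  "rows": [
    [0,0,0,0,0,0,0.6],
    [0,0,0,0,0,0,0.6],
    [0,0,0,0,0,0,0.6],
    [0,0,0,0,0,0,0.6],
    [0,0,0,0,0,0,0.6]
  ]
}}

```text
t: 12.35
tool_pos: [0.5633, 0.243, -0.0329]
tool_rot: [-2.361, -2.072, 0.001]
contact_force: [0.2, -0.0, 0.1]
opening: 0.0289
grip_force: 40.0
```

Request:
{"method": "carry_out", "body": {
  "rows": [
    [0,0,0,0,0,-0.15,0.6],
    [0,0,0,0,0,-0.3,0.6],
    [0,0,0,0,0,-0.433,0.6],
    [0,0,0,0,0,-0.433,0.6],
    [0,0,0,0,0,-0.433,0.6]
  ]
}}

```text
t: 12.85
tool_pos: [0.5645, 0.2434, 0.099]
tool_rot: [2.36, 2.071, 0.004]
contact_force: [-0.3, -0.5, -0.7]
opening: 0.029
grip_force: 40.0
```

Request:
{"method": "carry_out", "body": {
  "rows": [
    [0,0,0,0,0,0,0.6],
    [0,0,0,0,0,0,0.6],
    [0,0,0,0,0,0,0.6],
    [0,0,0,0,0,0,0.6],
    [0,0,0,0,0,0,0.6]
  ]
}}

```text
t: 13.35
tool_pos: [0.5633, 0.243, 0.0967]
tool_rot: [-2.361, -2.072, 0.001]
contact_force: [-0.5, -0.5, -0.3]
opening: 0.0289
grip_force: 40.0
```

```bash
python3 - <<'E'
from h import *
th=-.14; c=np.array([.5022,-.1303]); 
for k in range(4): print(k,(c+np.array([-np.sin(th),np.cos(th)])*(-.0975+.065*k)).round(4))
plan([((.4886,-.2268,.11),-.14,"over"),((.4886,-.2268,.01),-.14,"dn")])
E
```

```text
0 [ 0.4886 -0.2268]
1 [ 0.4977 -0.1625]
2 [ 0.5067 -0.0981]
3 [ 0.5158 -0.0338]
t 13.3 at [0.5633 0.243  0.0967] yaw 1.44 open 0.0289 F [-0.5 -0.5 -0.3] grip 40.0
over [-0.0, 0.0, 0.168, -0.528, -0.014, -0.015]
over [-0.0, 0.0, 0.168, -0.464, 0.253, -0.015]
over [-0.0, 0.0, 0.168, -0.274, 0.452, -0.015]
dn [0.0, 0.0, -0.0, -0.0, 0.0, 0.333]
```

```bash
python3 - <<'E'
from h import *
plan([((.4977,-.1625,.16),-.14,"over"),((.4977,-.1625,.03),-.14,"dn")])
E
```

```text
t 13.3 at [0.5633 0.243  0.0967] yaw 1.44 open 0.0289 F [-0.5 -0.5 -0.3] grip 40.0
over [-0.0, 0.0, 0.168, -0.456, -0.014, -0.07]
over [-0.0, 0.0, 0.168, -0.401, 0.217, -0.07]
over [-0.0, 0.0, 0.168, -0.237, 0.39, -0.07]
dn [0.0, 0.0, -0.0, 0.0, 0.0, 0.433]
```

Request:
{"method": "carry_out", "body": {
  "rows": [
    [0,0,0,0,0,-0.15,0.6],
    [0,0,0,0,0,-0.21,0.6]
  ]
}}

```text
t: 13.55
tool_pos: [0.5649, 0.2435, 0.1635]
tool_rot: [2.36, 2.071, 0.005]
contact_force: [0.9, -0.6, 1.4]
opening: 0.0284
grip_force: 40.0
```

Request:
{"method": "carry_out", "body": {
  "rows": [
    [0,0,0.084,-0.228,-0.007,0,0.6],
    [0,0,0.168,-0.456,-0.014,0,0.6],
    [0,0,0.168,-0.456,-0.014,0,0.6],
    [0,0,0.168,-0.456,-0.014,0,0.6],
    [0,0,0.168,-0.456,-0.014,0,0.6]
  ]
}}

```text
t: 14.05
tool_pos: [0.5416, 0.107, 0.1604]
tool_rot: [-2.821, -1.382, -0.001]
contact_force: [1.1, 0.2, 0.2]
opening: 0.0291
grip_force: 40.0
```

Request:
{"method": "carry_out", "body": {
  "rows": [
    [0,0,0.168,-0.401,0.217,0,0.6],
    [0,0,0.168,-0.401,0.217,0,0.6],
    [0,0,0.168,-0.401,0.217,0,0.6],
    [0,0,0.168,-0.401,0.217,0,0.6],
    [0,0,0.168,-0.401,0.217,0,0.6]
  ]
}}

```text
t: 14.55
tool_pos: [0.5197, -0.0273, 0.1604]
tool_rot: [-3.083, -0.602, -0.0]
contact_force: [-0.5, 0.2, -0.5]
opening: 0.0287
grip_force: 40.0
```

Request:
{"method": "carry_out", "body": {
  "rows": [
    [0,0,0.168,-0.237,0.39,0,0.6],
    [0,0,0.168,-0.237,0.39,0,0.6],
    [0,0,0.168,-0.237,0.39,0,0.6],
    [0,0,0.168,-0.237,0.39,0,0.6],
    [0,0,0.168,-0.237,0.39,0,0.6]
  ]
}}

```text
t: 15.05
tool_pos: [0.4979, -0.162, 0.1602]
tool_rot: [-3.133, 0.22, 0.0]
contact_force: [0.2, 0.8, 0.3]
opening: 0.029
grip_force: 40.0
```

Request:
{"method": "carry_out", "body": {
  "rows": [
    [0,0,0,0,0,0.15,0.6],
    [0,0,0,0,0,0.3,0.6],
    [0,0,0,0,0,0.43,0.6],
    [0,0,0,0,0,0.43,0.6],
    [0,0,0,0,0,0.43,0.6]
  ]
}}

```text
t: 15.55
tool_pos: [0.4978, -0.161, 0.0315]
tool_rot: [-3.133, 0.218, 0.002]
contact_force: [0.3, 0.5, 0.9]
opening: 0.0287
grip_force: 40.0
```

Request:
{"method": "carry_out", "body": {
  "rows": [
    [0,0,0,0,0,0,0.6],
    [0,0,0,0,0,0,0.6],
    [0,0,0,0,0,0,0.6],
    [0,0,0,0,0,0,0.6],
    [0,0,0,0,0,0,0.6]
  ]
}}

```text
t: 16.05
tool_pos: [0.4979, -0.1623, 0.0319]
tool_rot: [3.133, -0.224, 0.002]
contact_force: [0.1, -0.2, -0.4]
opening: 0.0294
grip_force: 40.0
```

```bash
python3 - <<'E'
from h import *
plan([((.4977,-.1625,.003),-.14,"dn")])
s=get_image("side"); crop(s,200,120,120,90,6,"pics/c10.png")
d=get_image("top")
print(blanks(d,(22,35,60),(42,130,200),(95,150,205,250)))
E
```

```text
t 16.1 at [ 0.4979 -0.1623  0.0319] yaw -0.143 open 0.0294 F [ 0.1 -0.2 -0.4] grip 40.0
dn [0.0, -0.0, -0.001, -0.001, 0.001, 0.096]
[([0.4604, 0.2713], [48.0, 127.0], np.float32(1.169))]
```

View pics/c10.png

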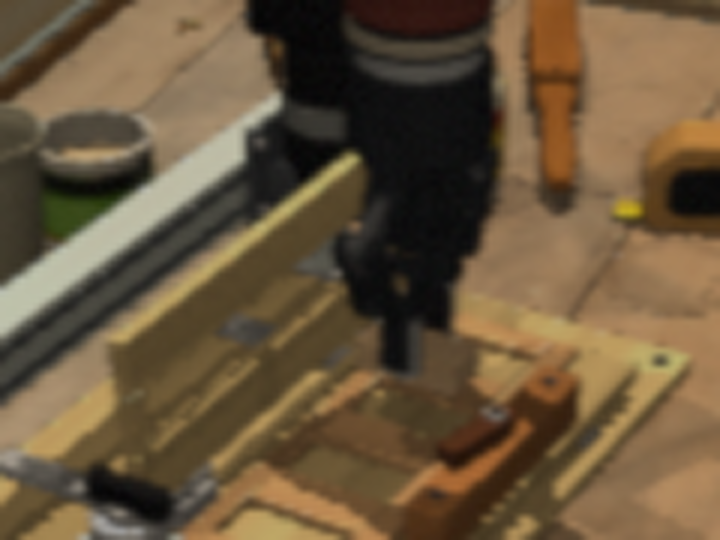

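Request:
{"method": "carry_out", "body": {
  "rows": [
    [0,0,0,0,0,0.04,0.6],
    [0,0,0,0,0,0.065,0.6],
    [0,0,0,0,0,0.08,0.6],
    [0,0,0,0,0,0.09,0.6],
    [0,0,0,0,0,0.095,0.6]
  ]
}}

```text
t: 16.65
tool_pos: [0.4974, -0.162, 0.0021]
tool_rot: [-3.133, 0.224, 0.001]
contact_force: [0.1, -0.0, 0.3]
opening: 0.0291
grip_force: 40.2
```

Request:
{"method": "carry_out", "body": {
  "rows": [
    [0,0,0,0,0,0.004,0.6],
    [0,0,0,0,0,0.004,0.6],
    [0,0,0,0,0,0.004,0.6]
  ]
}}

```text
t: 16.95
tool_pos: [0.4975, -0.1621, 0.0015]
tool_rot: [-3.134, 0.224, 0.0]
contact_force: [-0.0, -0.7, -0.2]
opening: 0.0286
grip_force: 40.2
```

Request:
{"method": "carry_out", "body": {
  "rows": [
    [0,0,0,0,0,0,0.2],
    [0,0,0,0,0,0,0],
    [0,0,0,0,0,0,0],
    [0,0,0,0,0,-0.05,0],
    [0,0,0,0,0,-0.1,0]
  ]
}}

```text
t: 17.45
tool_pos: [0.4974, -0.162, 0.0325]
tool_rot: [-3.133, 0.224, 0.001]
contact_force: [0.6, 0.9, -0.1]
opening: 0.0424
grip_force: 0.0
```

Request:
{"method": "carry_out", "body": {
  "rows": [
    [0,0,0,0,0,-0.15,0],
    [0,0,0,0,0,-0.3,0],
    [0,0,0,0,0,-0.43,0],
    [0,0,0,0,0,-0.43,0],
    [0,0,0,0,0,-0.43,0]
  ]
}}

```text
t: 17.95
tool_pos: [0.4989, -0.1627, 0.1638]
tool_rot: [3.132, -0.224, 0.008]
contact_force: [-1.1, -0.2, -0.1]
opening: 0.0426
grip_force: 0.0
```

Request:
{"method": "carry_out", "body": {
  "rows": [
    [0,0,0,0,0,0,0],
    [0,0,0,0,0,0,0],
    [0,0,0,0,0,0,0],
    [0,0,0,0,0,0,0],
    [0,0,0,0,0,0,0]
  ]
}}

```text
t: 18.45
tool_pos: [0.4973, -0.162, 0.16]
tool_rot: [-3.133, 0.224, 0.002]
contact_force: [-0.6, 0.0, 1.1]
opening: 0.0428
grip_force: 0.0
```

```bash
python3 - <<'E'
from h import *
d=get_image("top"); s=get_image("side"); np.savez("t3.npz",**d); np.savez("s3.npz",**s)
for r in blanks(d,(26,40,100),(40,120,200),(95,160,205,250)): print(r)
for r in blanks(s,(26,40,110),(40,130,210),(150,240,250,330)): print("side",r)
hsv=cv2.cvtColor(s["img"],cv2.COLOR_BGR2HSV)
for k in(1,2):
    p=proj(s,[[.4977+.0091*(k-1),-.1625+.0644*(k-1),.05]])[0].astype(int); print(p,hsv[p[1]-1:p[1]+2,p[0]-8:p[0]+9].tolist()[1])
plan([((.4578,.3382,.11),1.586,"over")])
E
```

```text
([0.4596, 0.2709], [44.0, 123.0], np.float32(1.169))
[269 185] [[17, 119, 111], [16, 118, 110], [16, 117, 107], [16, 116, 112], [16, 115, 113], [16, 115, 113], [16, 115, 113], [16, 118, 112], [16, 116, 112], [16, 115, 113], [16, 114, 114], [16, 114, 114], [17, 116, 114], [16, 114, 114], [16, 116, 112], [16, 119, 111], [16, 121, 120]]
[258 195] [[16, 133, 69], [18, 132, 79], [19, 132, 91], [19, 132, 95], [19, 126, 95], [18, 132, 89], [18, 130, 86], [17, 138, 87], [16, 137, 82], [15, 142, 81], [16, 142, 86], [15, 143, 91], [16, 143, 100], [15, 144, 103], [15, 142, 97], [15, 145, 97], [15, 146, 98]]
t 18.6 at [ 0.4975 -0.1621  0.1604] yaw -0.143 open 0.0426 F [0.7 0.9 0.2] grip 0.0
over [-0.0, 0.0, -0.183, -0.123, -0.544, 0.056]
over [-0.0, 0.0, -0.183, 0.193, -0.523, 0.056]
over [-0.0, 0.0, -0.183, 0.447, -0.333, 0.056]
```

```bash
python3 - <<'E'
from h import *
d=np.load("t3.npz"); s=np.load("s3.npz")
a=cv2.resize(d["img"][185:245,105:165],(400,400),interpolation=2); b=cv2.resize(s["img"][150:225,220:295],(400,400),interpolation=2)
cv2.imwrite("pics/c11.png",np.hstack([a,b]))
E
```

```text
(no output)
```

View pics/c11.png

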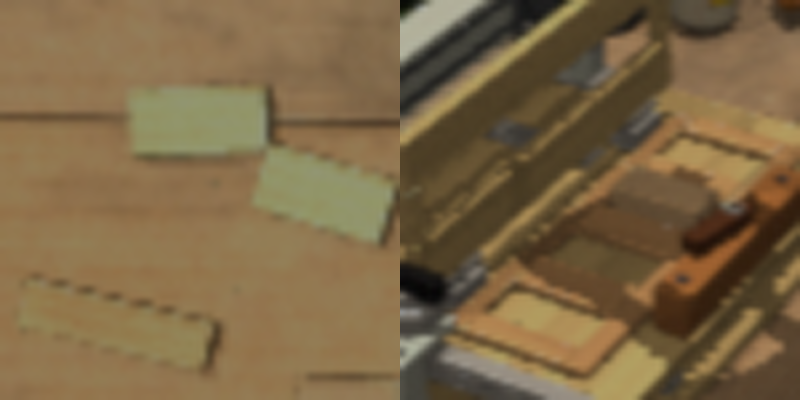

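```bash
cat >> h.py <<'E'
def split(d,box=(95,160,205,250),lo=(26,40,100),hi=(40,120,200),z=.018,it=7):
    x0,y0,x1,y1=box; sc=6
    im=cv2.resize(d["img"][y0:y1,x0:x1],None,fx=sc,fy=sc,interpolation=cv2.INTER_CUBIC)
    m=cv2.inRange(cv2.cvtColor(im,cv2.COLOR_BGR2HSV),lo,hi); m=cv2.erode(m,np.ones((3,3)),iterations=it)
    for c in cv2.findContours(m,cv2.RETR_EXTERNAL,cv2.CHAIN_APPROX_NONE)[0]:
        if cv2.contourArea(c)<400: continue
        P=ray(d,(c[:,0,:]+.5)/sc-.5+[x0,y0],z)[:,:2]; r=cv2.minAreaRect((P*1000).astype(np.float32)); b=cv2.boxPoints(r)
        L=max([b[1]-b[0],b[2]-b[1]],key=np.linalg.norm); print((np.array(r[0])/1000).round(4),np.round(sorted(r[1])),round(float(np.arctan2(L[1],L[0])%np.pi),3))
E
python3 - <<'E'
from h import *
split(np.load("top.npz")); print(); split(np.load("t3.npz"))
E
```

```text
[0.441  0.2438] [20. 50.] 1.294
[0.4576 0.3375] [22. 53.] 1.586
[0.5625 0.2426] [21. 51.] 1.431

[0.4411 0.2436] [20. 51.] 1.293
[0.4723 0.2997] [22. 52.] 1.609
```

```bash
python3 - <<'E'
from h import *
plan([((.4723,.2997,.12),1.6,"over"),((.4723,.2997,.03),1.6,"dn")])
E
```

```text
t 18.6 at [ 0.4975 -0.1621  0.1604] yaw -0.143 open 0.0426 F [0.7 0.9 0.2] grip 0.0
over [-0.0, 0.0, -0.185, -0.101, -0.504, 0.045]
over [-0.0, 0.0, -0.185, 0.192, -0.477, 0.045]
over [-0.0, 0.0, -0.185, 0.422, -0.293, 0.045]
dn [-0.0, 0.0, -0.0, -0.0, 0.0, 0.3]
```

Request:
{"method": "carry_out", "body": {
  "rows": [
    [0,0,-0.185,-0.101,-0.504,0,0],
    [0,0,-0.185,-0.101,-0.504,0,0],
    [0,0,-0.185,-0.101,-0.504,0,0],
    [0,0,-0.185,-0.101,-0.504,0,0],
    [0,0,-0.185,-0.101,-0.504,0,0]
  ]
}}

```text
t: 19.05
tool_pos: [0.489, -0.0067, 0.1607]
tool_rot: [3.065, 0.687, 0.0]
contact_force: [-0.4, -0.4, -0.1]
opening: 0.0428
grip_force: 0.0
```

Request:
{"method": "carry_out", "body": {
  "rows": [
    [0,0,-0.185,0.192,-0.477,0.045,0],
    [0,0,-0.185,0.192,-0.477,0.045,0],
    [0,0,-0.185,0.192,-0.477,0.045,0],
    [0,0,-0.185,0.192,-0.477,0.045,0],
    [0,0,-0.185,0.192,-0.477,0.045,0]
  ]
}}

```text
t: 19.55
tool_pos: [0.4805, 0.1463, 0.1468]
tool_rot: [2.743, 1.531, -0.001]
contact_force: [0.9, -0.6, -0.8]
opening: 0.0431
grip_force: 0.0
```

Request:
{"method": "carry_out", "body": {
  "rows": [
    [0,0,-0.185,0.422,-0.293,0.09,0],
    [0,0,-0.185,0.422,-0.293,0.09,0],
    [0,0,-0.185,0.422,-0.293,0.09,0],
    [0,0,-0.185,0.422,-0.293,0.09,0],
    [0,0,-0.185,0.422,-0.293,0.09,0]
  ]
}}

```text
t: 20.05
tool_pos: [0.4724, 0.2994, 0.1196]
tool_rot: [2.193, 2.25, -0.002]
contact_force: [0.0, -1.0, -0.4]
opening: 0.0428
grip_force: 0.0
```

Request:
{"method": "carry_out", "body": {
  "rows": [
    [0,0,0,0,0,0.15,0],
    [0,0,0,0,0,0.3,0],
    [0,0,0,0,0,0.3,0],
    [0,0,0,0,0,0.3,0],
    [0,0,0,0,0,0.3,0]
  ]
}}

```text
t: 20.55
tool_pos: [0.4745, 0.2998, 0.0333]
tool_rot: [2.19, 2.249, 0.007]
contact_force: [0.1, -0.7, 0.7]
opening: 0.0428
grip_force: 0.0
```

Request:
{"method": "carry_out", "body": {
  "rows": [
    [0,0,0,0,0,0,0],
    [0,0,0,0,0,0,0],
    [0,0,0,0,0,0,0],
    [0,0,0,0,0,0,0],
    [0,0,0,0,0,0,0]
  ]
}}

```text
t: 21.05
tool_pos: [0.472, 0.2998, 0.0303]
tool_rot: [2.188, 2.254, 0.0]
contact_force: [0.6, 0.8, 0.0]
opening: 0.0428
grip_force: 0.0
```

```bash
python3 - <<'E'
from h import *
plan([((.4723,.2997,-.033),1.6,"dn")])
E
```

```text
t 21.1 at [0.472  0.2998 0.0303] yaw 1.601 open 0.0428 F [0.6 0.8 0. ] grip 0.0
dn [0.0, -0.0, 0.0, -0.001, 0.001, 0.211]
```

Request:
{"method": "carry_out", "body": {
  "rows": [
    [0,0,0,0,0,0.08,0],
    [0,0,0,0,0,0.14,0],
    [0,0,0,0,0,0.18,0],
    [0,0,0,0,0,0.2,0],
    [0,0,0,0,0,0.211,0]
  ]
}}

```text
t: 21.55
tool_pos: [0.4718, 0.2997, -0.0336]
tool_rot: [-2.188, -2.254, 0.001]
contact_force: [-0.1, 0.2, -0.6]
opening: 0.043
grip_force: 0.0
```

Request:
{"method": "carry_out", "body": {
  "rows": [
    [0,0,0,0,0,0,0],
    [0,0,0,0,0,0,0],
    [0,0,0,0,0,0,0.3],
    [0,0,0,0,0,0,0.6],
    [0,0,0,0,0,0,0.6]
  ]
}}

```text
t: 22.05
tool_pos: [0.4729, 0.3002, -0.0321]
tool_rot: [2.187, 2.254, 0.003]
contact_force: [-0.4, 0.6, 3.4]
opening: 0.0291
grip_force: 40.3
```

Request:
{"method": "carry_out", "body": {
  "rows": [
    [0,0,0,0,0,0,0.6],
    [0,0,0,0,0,0,0.6],
    [0,0,0,0,0,0,0.6],
    [0,0,0,0,0,0,0.6],
    [0,0,0,0,0,0,0.6]
  ]
}}

```text
t: 22.55
tool_pos: [0.4729, 0.3002, -0.0321]
tool_rot: [2.187, 2.254, 0.003]
contact_force: [0.0, -0.5, 6.2]
opening: 0.029
grip_force: 40.5
```

Request:
{"method": "carry_out", "body": {
  "rows": [
    [0,0,0,0,0,-0.15,0.6],
    [0,0,0,0,0,-0.3,0.6],
    [0,0,0,0,0,-0.45,0.6],
    [0,0,0,0,0,-0.6,0.6],
    [0,0,0,0,0,-0.643,0.6]
  ]
}}

```text
t: 23.05
tool_pos: [0.4746, 0.301, 0.1659]
tool_rot: [2.186, 2.252, 0.014]
contact_force: [-0.7, 0.5, 0.7]
opening: 0.029
grip_force: 39.9
```

Request:
{"method": "carry_out", "body": {
  "rows": [
    [0,0,0,0,0,0,0.6],
    [0,0,0,0,0,0,0.6],
    [0,0,0,0,0,0,0.6],
    [0,0,0,0,0,0,0.6],
    [0,0,0,0,0,0,0.6]
  ]
}}

```text
t: 23.55
tool_pos: [0.4711, 0.2993, 0.1578]
tool_rot: [-2.187, -2.254, 0.004]
contact_force: [0.0, 0.5, -0.8]
opening: 0.0289
grip_force: 39.9
```

```bash
python3 - <<'E'
from h import *
plan([((.5067,-.0981,.16),-.14,"over"),((.5067,-.0981,.03),-.14,"dn")])
E
```

```text
t 23.6 at [0.4711 0.2993 0.1578] yaw 1.601 open 0.0289 F [ 0.   0.5 -0.8] grip 39.9
over [-0.0, 0.0, 0.185, -0.443, 0.026, -0.002]
over [-0.0, 0.0, 0.185, -0.356, 0.265, -0.002]
over [-0.0, 0.0, 0.185, -0.152, 0.416, -0.003]
dn [0.0, -0.0, -0.0, -0.0, -0.0, 0.433]
```

Request:
{"method": "carry_out", "body": {
  "rows": [
    [0,0,0.185,-0.443,0.026,0,0.6],
    [0,0,0.185,-0.443,0.026,0,0.6],
    [0,0,0.185,-0.443,0.026,0,0.6],
    [0,0,0.185,-0.443,0.026,0,0.6],
    [0,0,0.185,-0.443,0.026,0,0.6]
  ]
}}

```text
t: 24.05
tool_pos: [0.4837, 0.1662, 0.1592]
tool_rot: [-2.743, -1.53, 0.001]
contact_force: [-0.1, -0.4, -0.5]
opening: 0.0288
grip_force: 39.9
```

Request:
{"method": "carry_out", "body": {
  "rows": [
    [0,0,0.185,-0.356,0.265,0,0.6],
    [0,0,0.185,-0.356,0.265,0,0.6],
    [0,0,0.185,-0.356,0.265,0,0.6],
    [0,0,0.185,-0.356,0.265,0,0.6],
    [0,0,0.185,-0.356,0.265,0,0.6]
  ]
}}

```text
t: 24.55
tool_pos: [0.4955, 0.0342, 0.1594]
tool_rot: [-3.065, -0.686, 0.001]
contact_force: [-0.1, 0.1, -0.6]
opening: 0.0288
grip_force: 39.9
```

Request:
{"method": "carry_out", "body": {
  "rows": [
    [0,0,0.185,-0.152,0.416,0,0.6],
    [0,0,0.185,-0.152,0.416,0,0.6],
    [0,0,0.185,-0.152,0.416,0,0.6],
    [0,0,0.185,-0.152,0.416,0,0.6],
    [0,0,0.185,-0.152,0.416,0,0.6]
  ]
}}

```text
t: 25.05
tool_pos: [0.5073, -0.0976, 0.1594]
tool_rot: [-3.134, 0.217, 0.001]
contact_force: [-0.2, -0.8, 0.9]
opening: 0.0286
grip_force: 40.0
```

Request:
{"method": "carry_out", "body": {
  "rows": [
    [0,0,0,0,0,0.15,0.6],
    [0,0,0,0,0,0.3,0.6],
    [0,0,0,0,0,0.43,0.6],
    [0,0,0,0,0,0.43,0.6],
    [0,0,0,0,0,0.43,0.6]
  ]
}}

```text
t: 25.55
tool_pos: [0.5071, -0.0967, 0.0308]
tool_rot: [-3.134, 0.216, 0.002]
contact_force: [-0.4, -0.4, 0.3]
opening: 0.0289
grip_force: 39.9
```

Request:
{"method": "carry_out", "body": {
  "rows": [
    [0,0,0,0,0,0,0.6],
    [0,0,0,0,0,0,0.6],
    [0,0,0,0,0,0,0.6],
    [0,0,0,0,0,0,0.6],
    [0,0,0,0,0,0,0.6]
  ]
}}

```text
t: 26.05
tool_pos: [0.5076, -0.098, 0.0313]
tool_rot: [3.133, -0.224, 0.002]
contact_force: [0.7, -0.4, 0.4]
opening: 0.0291
grip_force: 39.9
```

```bash
python3 - <<'E'
from h import *
plan([((.5067,-.0981,.003),-.14,"dn")])
E
```

```text
t 26.1 at [ 0.5076 -0.098   0.0313] yaw -0.143 open 0.0291 F [ 0.7 -0.4  0.4] grip 39.9
dn [0.0, -0.0, -0.001, -0.003, 0.001, 0.094]
```

Request:
{"method": "carry_out", "body": {
  "rows": [
    [0,0,0,-0.003,0,0.04,0.6],
    [0,0,0,-0.003,0,0.065,0.6],
    [0,0,0,-0.003,0,0.08,0.6],
    [0,0,0,-0.003,0,0.09,0.6],
    [0,0,0,-0.003,0,0.096,0.6]
  ]
}}

```text
t: 26.55
tool_pos: [0.5072, -0.098, 0.0028]
tool_rot: [3.133, -0.224, 0.002]
contact_force: [-4.5, 0.4, 14.4]
opening: 0.0288
grip_force: 42.4
```

Request:
{"method": "carry_out", "body": {
  "rows": [
    [0,0,0,0,0,0,0.6],
    [0,0,0,0,0,0,0.6],
    [0,0,0,0,0,0,0.6]
  ]
}}

```text
t: 26.85
tool_pos: [0.5074, -0.098, 0.003]
tool_rot: [3.133, -0.224, 0.003]
contact_force: [-1.4, 1.3, 7.4]
opening: 0.029
grip_force: 41.6
```

Request:
{"method": "carry_out", "body": {
  "rows": [
    [0,0,0,0,0,0,0.2],
    [0,0,0,0,0,0,0],
    [0,0,0,0,0,0,0],
    [0,0,0,0,0,-0.05,0],
    [0,0,0,0,0,-0.1,0]
  ]
}}

```text
t: 27.35
tool_pos: [0.5058, -0.0976, 0.0324]
tool_rot: [-3.133, 0.224, 0.002]
contact_force: [1.0, -0.3, 0.3]
opening: 0.0428
grip_force: 0.0
```

Request:
{"method": "carry_out", "body": {
  "rows": [
    [0,0,0,0,0,-0.15,0],
    [0,0,0,0,0,-0.3,0],
    [0,0,0,0,0,-0.43,0],
    [0,0,0,0,0,-0.43,0],
    [0,0,0,0,0,-0.43,0]
  ]
}}

```text
t: 27.85
tool_pos: [0.5076, -0.0981, 0.164]
tool_rot: [3.132, -0.224, 0.008]
contact_force: [-0.1, -0.8, -0.6]
opening: 0.0429
grip_force: 0.0
```

Request:
{"method": "carry_out", "body": {
  "rows": [
    [0,0,0,0,0,0,0],
    [0,0,0,0,0,0,0],
    [0,0,0,0,0,0,0],
    [0,0,0,0,0,0,0],
    [0,0,0,0,0,0,0]
  ]
}}

```text
t: 28.35
tool_pos: [0.506, -0.0976, 0.1603]
tool_rot: [-3.133, 0.224, 0.002]
contact_force: [-0.7, 0.8, 0.1]
opening: 0.0428
grip_force: 0.0
```

```bash
python3 - <<'E'
from h import *
d=get_image("top"); split(d)
plan([((.4411,.2437,.12),1.3,"over"),((.4411,.2437,.03),1.3,"dn")])
E
```

```text
[0.4376 0.239 ] [20. 51.] 1.329
t 28.4 at [ 0.5061 -0.0977  0.1605] yaw -0.143 open 0.043 F [-0.4  0.1  0.2] grip 0.0
over [-0.0, 0.0, -0.153, -0.125, -0.365, 0.045]
over [-0.0, 0.0, -0.153, 0.058, -0.382, 0.045]
over [-0.0, 0.0, -0.153, 0.228, -0.312, 0.045]
dn [0.0, -0.0, 0.0, -0.0, 0.0, 0.3]
```

```bash
python3 - <<'E'
from h import *
plan([((.4376,.239,.12),1.335,"over"),((.4376,.239,.03),1.335,"dn")])
E
```

```text
t 28.4 at [ 0.5061 -0.0977  0.1605] yaw -0.143 open 0.043 F [-0.4  0.1  0.2] grip 0.0
over [-0.0, 0.0, -0.157, -0.129, -0.359, 0.045]
over [-0.0, 0.0, -0.157, 0.057, -0.377, 0.045]
over [-0.0, 0.0, -0.157, 0.228, -0.306, 0.045]
dn [0.0, -0.0, 0.0, -0.0, -0.0, 0.3]
```

Request:
{"method": "carry_out", "body": {
  "rows": [
    [0,0,-0.157,-0.129,-0.359,0,0],
    [0,0,-0.157,-0.129,-0.359,0,0],
    [0,0,-0.157,-0.129,-0.359,0,0],
    [0,0,-0.157,-0.129,-0.359,0,0],
    [0,0,-0.157,-0.129,-0.359,0,0]
  ]
}}

```text
t: 28.9
tool_pos: [0.4832, 0.015, 0.1609]
tool_rot: [3.093, 0.549, 0.0]
contact_force: [0.2, -0.3, 0.2]
opening: 0.0428
grip_force: 0.0
```

Request:
{"method": "carry_out", "body": {
  "rows": [
    [0,0,-0.157,0.057,-0.377,0.045,0],
    [0,0,-0.157,0.057,-0.377,0.045,0],
    [0,0,-0.157,0.057,-0.377,0.045,0],
    [0,0,-0.157,0.057,-0.377,0.045,0],
    [0,0,-0.157,0.057,-0.377,0.045,0]
  ]
}}

```text
t: 29.4
tool_pos: [0.4605, 0.1267, 0.1473]
tool_rot: [-2.867, -1.285, 0.001]
contact_force: [-0.3, 0.2, 0.1]
opening: 0.0428
grip_force: 0.0
```

Request:
{"method": "carry_out", "body": {
  "rows": [
    [0,0,-0.157,0.228,-0.306,0.09,0],
    [0,0,-0.157,0.228,-0.306,0.09,0],
    [0,0,-0.157,0.228,-0.306,0.09,0],
    [0,0,-0.157,0.228,-0.306,0.09,0],
    [0,0,-0.157,0.228,-0.306,0.09,0]
  ]
}}

```text
t: 29.9
tool_pos: [0.4376, 0.2385, 0.1202]
tool_rot: [-2.467, -1.945, 0.001]
contact_force: [-0.4, -0.1, 0.5]
opening: 0.0423
grip_force: 0.0
```

Request:
{"method": "carry_out", "body": {
  "rows": [
    [0,0,0,0,0,0.15,0],
    [0,0,0,0,0,0.3,0],
    [0,0,0,0,0,0.3,0],
    [0,0,0,0,0,0.3,0],
    [0,0,0,0,0,0.3,0]
  ]
}}

```text
t: 30.4
tool_pos: [0.4398, 0.239, 0.0333]
tool_rot: [2.466, 1.944, 0.007]
contact_force: [0.1, -0.9, -0.1]
opening: 0.0427
grip_force: 0.0
```

Request:
{"method": "carry_out", "body": {
  "rows": [
    [0,0,0,0,0,0,0],
    [0,0,0,0,0,0,0],
    [0,0,0,0,0,0,0],
    [0,0,0,0,0,0,0],
    [0,0,0,0,0,0,0]
  ]
}}

```text
t: 30.9
tool_pos: [0.4375, 0.2387, 0.0306]
tool_rot: [2.465, 1.947, 0.0]
contact_force: [-0.5, -0.7, -0.0]
opening: 0.0427
grip_force: 0.0
```

```bash
python3 - <<'E'
from h import *
plan([((.4376,.239,-.033),1.335,"dn")])
E
```

```text
t 30.9 at [0.4375 0.2387 0.0306] yaw 1.337 open 0.0427 F [-0.5 -0.7 -0. ] grip 0.0
dn [0.0, -0.0, 0.001, 0.001, 0.0, 0.212]
```

Request:
{"method": "carry_out", "body": {
  "rows": [
    [0,0,0,0,0,0.08,0],
    [0,0,0,0,0,0.14,0],
    [0,0,0,0,0,0.18,0],
    [0,0,0,0,0,0.2,0],
    [0,0,0,0,0,0.211,0]
  ]
}}

```text
t: 31.4
tool_pos: [0.4373, 0.2386, -0.0333]
tool_rot: [-2.465, -1.947, 0.001]
contact_force: [0.8, 0.8, -0.2]
opening: 0.0426
grip_force: 0.0
```

Request:
{"method": "carry_out", "body": {
  "rows": [
    [0,0,0,0,0,0,0],
    [0,0,0,0,0,0,0],
    [0,0,0,0,0,0,0.3],
    [0,0,0,0,0,0,0.6],
    [0,0,0,0,0,0,0.6]
  ]
}}

```text
t: 31.9
tool_pos: [0.4385, 0.239, -0.0318]
tool_rot: [2.465, 1.947, 0.003]
contact_force: [0.4, -0.8, 4.2]
opening: 0.029
grip_force: 40.9
```

Request:
{"method": "carry_out", "body": {
  "rows": [
    [0,0,0,0,0,0,0.6],
    [0,0,0,0,0,0,0.6],
    [0,0,0,0,0,0,0.6],
    [0,0,0,0,0,0,0.6],
    [0,0,0,0,0,0,0.6]
  ]
}}

```text
t: 32.4
tool_pos: [0.4384, 0.239, -0.0318]
tool_rot: [2.465, 1.947, 0.003]
contact_force: [0.2, -0.3, 5.7]
opening: 0.0288
grip_force: 41.1
```

Request:
{"method": "carry_out", "body": {
  "rows": [
    [0,0,0,0,0,-0.15,0.6],
    [0,0,0,0,0,-0.3,0.6],
    [0,0,0,0,0,-0.45,0.6],
    [0,0,0,0,0,-0.6,0.6],
    [0,0,0,0,0,-0.643,0.6]
  ]
}}

```text
t: 32.9
tool_pos: [0.4402, 0.2397, 0.166]
tool_rot: [2.463, 1.945, 0.014]
contact_force: [0.3, 0.5, 0.1]
opening: 0.0288
grip_force: 40.4
```

Request:
{"method": "carry_out", "body": {
  "rows": [
    [0,0,0,0,0,0,0.6],
    [0,0,0,0,0,0,0.6],
    [0,0,0,0,0,0,0.6],
    [0,0,0,0,0,0,0.6],
    [0,0,0,0,0,0,0.6]
  ]
}}

```text
t: 33.4
tool_pos: [0.4366, 0.2383, 0.1583]
tool_rot: [-2.465, -1.946, 0.004]
contact_force: [-0.1, 0.1, -0.9]
opening: 0.0286
grip_force: 40.4
```

```bash
python3 - <<'E'
from h import *
plan([((.5158,-.0338,.16),-.14,"over"),((.5158,-.0338,.03),-.14,"dn")])
E
```

```text
t 33.4 at [0.4366 0.2383 0.1583] yaw 1.337 open 0.0286 F [-0.1  0.1 -0.9] grip 40.4
over [-0.0, 0.0, 0.157, -0.274, 0.156, -0.002]
over [-0.0, 0.0, 0.157, -0.168, 0.267, -0.002]
over [-0.0, 0.0, 0.157, -0.022, 0.314, -0.002]
dn [0.0, -0.0, 0.0, 0.0, 0.0, 0.433]
```

Request:
{"method": "carry_out", "body": {
  "rows": [
    [0,0,0.157,-0.274,0.156,0,0.6],
    [0,0,0.157,-0.274,0.156,0,0.6],
    [0,0,0.157,-0.274,0.156,0,0.6],
    [0,0,0.157,-0.274,0.156,0,0.6],
    [0,0,0.157,-0.274,0.156,0,0.6]
  ]
}}

```text
t: 33.9
tool_pos: [0.4638, 0.1473, 0.1594]
tool_rot: [-2.866, -1.285, 0.002]
contact_force: [0.4, 0.0, -1.0]
opening: 0.0287
grip_force: 40.4
```

Request:
{"method": "carry_out", "body": {
  "rows": [
    [0,0,0.157,-0.168,0.267,0,0.6],
    [0,0,0.157,-0.168,0.267,0,0.6],
    [0,0,0.157,-0.168,0.267,0,0.6],
    [0,0,0.157,-0.168,0.267,0,0.6],
    [0,0,0.157,-0.168,0.267,0,0.6]
  ]
}}

```text
t: 34.4
tool_pos: [0.4902, 0.0568, 0.1596]
tool_rot: [-3.093, -0.549, 0.001]
contact_force: [-0.4, -1.2, -0.8]
opening: 0.0286
grip_force: 40.4
```

Request:
{"method": "carry_out", "body": {
  "rows": [
    [0,0,0.157,-0.022,0.314,0,0.6],
    [0,0,0.157,-0.022,0.314,0,0.6],
    [0,0,0.157,-0.022,0.314,0,0.6],
    [0,0,0.157,-0.022,0.314,0,0.6],
    [0,0,0.157,-0.022,0.314,0,0.6]
  ]
}}

```text
t: 34.9
tool_pos: [0.5164, -0.0337, 0.1597]
tool_rot: [-3.134, 0.221, 0.001]
contact_force: [0.1, -0.2, -0.3]
opening: 0.0284
grip_force: 40.4
```

Request:
{"method": "carry_out", "body": {
  "rows": [
    [0,0,0,0,0,0.15,0.6],
    [0,0,0,0,0,0.3,0.6],
    [0,0,0,0,0,0.43,0.6],
    [0,0,0,0,0,0.43,0.6],
    [0,0,0,0,0,0.43,0.6]
  ]
}}

```text
t: 35.4
tool_pos: [0.5162, -0.0333, 0.0311]
tool_rot: [-3.134, 0.221, 0.002]
contact_force: [0.6, -0.8, 0.5]
opening: 0.0287
grip_force: 40.4
```

Request:
{"method": "carry_out", "body": {
  "rows": [
    [0,0,0,0,0,0,0.6],
    [0,0,0,0,0,0,0.6],
    [0,0,0,0,0,0,0.6],
    [0,0,0,0,0,0,0.6],
    [0,0,0,0,0,0,0.6]
  ]
}}

```text
t: 35.9
tool_pos: [0.5168, -0.0339, 0.0316]
tool_rot: [3.133, -0.224, 0.002]
contact_force: [-0.0, 0.2, -0.6]
opening: 0.0286
grip_force: 40.4
```

```bash
python3 - <<'E'
from h import *
plan([((.5158,-.0338,.003),-.14,"dn")])
E
```

```text
t 35.9 at [ 0.5168 -0.0339  0.0316] yaw -0.143 open 0.0286 F [-0.   0.2 -0.6] grip 40.4
dn [0.0, -0.0, -0.001, -0.003, 0.0, 0.095]
```

Request:
{"method": "carry_out", "body": {
  "rows": [
    [0,0,0,-0.003,0,0.04,0.6],
    [0,0,0,-0.003,0,0.065,0.6],
    [0,0,0,-0.003,0,0.08,0.6],
    [0,0,0,-0.003,0,0.09,0.6],
    [0,0,0,-0.003,0,0.096,0.6]
  ]
}}

```text
t: 36.4
tool_pos: [0.516, -0.0338, 0.0026]
tool_rot: [3.134, -0.224, 0.0]
contact_force: [-4.4, 0.9, 13.4]
opening: 0.0286
grip_force: 42.7
```

Request:
{"method": "carry_out", "body": {
  "rows": [
    [0,0,0,0,0,0,0.6],
    [0,0,0,0,0,0,0.6],
    [0,0,0,0,0,0,0.6]
  ]
}}

```text
t: 36.7
tool_pos: [0.5162, -0.0339, 0.0029]
tool_rot: [3.133, -0.224, 0.002]
contact_force: [-1.9, 0.5, 5.7]
opening: 0.0286
grip_force: 41.7
```

Request:
{"method": "carry_out", "body": {
  "rows": [
    [0,0,0,0,0,0,0.2],
    [0,0,0,0,0,0,0],
    [0,0,0,0,0,0,0],
    [0,0,0,0,0,-0.05,0],
    [0,0,0,0,0,-0.1,0]
  ]
}}

```text
t: 37.2
tool_pos: [0.5151, -0.0336, 0.0328]
tool_rot: [-3.133, 0.224, 0.002]
contact_force: [0.5, -0.3, 0.7]
opening: 0.0427
grip_force: 0.0
```

Request:
{"method": "carry_out", "body": {
  "rows": [
    [0,0,0,0,0,-0.15,0],
    [0,0,0,0,0,-0.3,0],
    [0,0,0,0,0,-0.45,0.5],
    [0,0,0,0,0,-0.6,1],
    [0,0,0,0,0,-0.6,1]
  ]
}}

```text
t: 37.7
tool_pos: [0.52, -0.0346, 0.2231]
tool_rot: [3.131, -0.224, 0.027]
contact_force: [-0.1, -0.1, 0.8]
opening: 0.0008
grip_force: 0.0
```

Request:
{"method": "carry_out", "body": {
  "rows": [
    [0,0,0,0,0,0,1],
    [0,0,0,0,0,0,1],
    [0,0,0,0,0,0,1],
    [0,0,0,0,0,0,1],
    [0,0,0,0,0,0,1]
  ]
}}

```text
t: 38.2
tool_pos: [0.515, -0.0336, 0.2111]
tool_rot: [-3.133, 0.224, 0.003]
contact_force: [-1.2, 0.1, -0.6]
opening: -0.0004
grip_force: 0.0
```

```bash
python3 - <<'E'
from h import *
np.set_printoptions(precision=4,suppress=True)
d=np.load("top.npz"); s=np.load("side.npz")
T=lambda p,z: ray(d,np.array(p)/5+[205,118]-.4,z); S=lambda p,z: ray(s,np.array(p)/5+[170,130]-.4,z)
th=-.14;c=np.array([.5022,-.1303]);R=np.array([[np.cos(th),np.sin(th)],[-np.sin(th),np.cos(th)]])
J=lambda P: np.c_[(P[:,:2]-c)@R.T,P[:,2]]
print("top edge",J(T([(160,211),(690,287)],.153)),J(S([(245,235),(490,55)],.153)))
print("frame foot",J(T([(160,245),(640,325)],.055)),J(S([(262,340),(503,170)],.053)))
print("hinges",J(T([(222,272),(562,325)],.053)))
print("knob",J(T([(129,212),(120,288)],.09)),J(S([(225,350),(293,368)],.085)))
print("pivot",J(T([(366,492)],.0785)),J(S([(563,295)],.0785)),"tip",J(T([(300,468)],.0765)))
print("fence",J(T([(234,460),(493,492+0),(490,534),(233,491)],.063)),"S",J(S([(490,380),(630,262)],.063)))
print("bridge", J(T([(83,72),(780,188)],.135)))
plan([])
get_image("side")
f=get_image("side"); np.savez("s4.npz",**f); t=get_image("top"); np.savez("t4.npz",**t)
E
```

```text
top edge [[ 0.0638  0.1372  0.153 ]
 [ 0.0681 -0.1506  0.153 ]] [[ 0.067   0.14    0.153 ]
 [ 0.0596 -0.126   0.153 ]]
frame foot [[ 0.0592  0.1393  0.055 ]
 [ 0.0567 -0.1444  0.055 ]] [[ 0.0878  0.104   0.053 ]
 [ 0.0638 -0.1519  0.053 ]]
hinges [[ 0.0495  0.1013  0.053 ]
 [ 0.0499 -0.0995  0.053 ]]
knob [[0.0702 0.1578 0.09  ]
 [0.0267 0.1559 0.09  ]] [[0.0716 0.161  0.085 ]
 [0.0271 0.1563 0.085 ]]
pivot [[-0.065   0.0007  0.0785]] [[-0.0653  0.0031  0.0785]] tip [[-0.0573  0.0397  0.0765]]
fence [[-0.058   0.0774  0.063 ]
 [-0.0532 -0.0724  0.063 ]
 [-0.0772 -0.0742  0.063 ]
 [-0.0756  0.0752  0.063 ]] S [[-0.0605  0.0833  0.063 ]
 [-0.0728 -0.0732  0.063 ]]
bridge [[ 0.1358  0.1919  0.135 ]
 [ 0.133  -0.1959  0.135 ]]
t 38.2 at [ 0.515  -0.0336  0.2111] yaw -0.143 open -0.0004 F [-1.2  0.1 -0.6] grip 0.0
```

```bash
cat >> h.py <<'E'
TH=-.14; C=np.array([.5022,-.1303])
def W(x,y,z): # jig xy (m), reading z
    return [C[0]+x*np.cos(TH)-y*np.sin(TH), C[1]+x*np.sin(TH)+y*np.cos(TH), z]
E
python3 - <<'E'
from h import *
plan([(W(-.03,.032,.12),TH,"over"),(W(-.03,.032,.031),TH,"dn"),(W(-.0475,.032,.031),TH,"push"),(W(-.032,.032,.031),TH,"back"),(W(-.032,.032,.15),TH,"up")])
E
```

```text
t 38.4 at [ 0.5153 -0.0337  0.2118] yaw -0.143 open 0.0 F [-0.2  0.1  0.1] grip 0.0
over [-0.0, 0.0, -0.001, -0.098, 0.219, 0.306]
dn [-0.0, 0.0, -0.0, 0.0, 0.0, 0.297]
push [-0.0, -0.0, -0.0, -0.058, -0.0, -0.0]
back [-0.0, 0.0, -0.0, 0.052, -0.0, -0.0]
up [0.0, -0.0, -0.0, 0.0, 0.0, -0.397]
```

Request:
{"method": "carry_out", "body": {
  "rows": [
    [0,0,-0.001,-0.098,0.219,0.15,1],
    [0,0,-0.001,-0.098,0.219,0.306,1],
    [0,0,-0.001,-0.098,0.219,0.306,1],
    [0,0,-0.001,-0.098,0.219,0.306,1],
    [0,0,-0.001,-0.098,0.219,0.306,1]
  ]
}}

```text
t: 38.85
tool_pos: [0.4775, -0.0946, 0.121]
tool_rot: [-3.134, 0.22, -0.001]
contact_force: [-0.1, 0.8, 1.5]
opening: -0.0004
grip_force: 0.0
```

Request:
{"method": "carry_out", "body": {
  "rows": [
    [0,0,0,0,0,0.1,1],
    [0,0,0,0,0,0.2,1],
    [0,0,0,0,0,0.25,1],
    [0,0,0,0,0,0.28,1],
    [0,0,0,0,0,0.296,1]
  ]
}}

```text
t: 39.35
tool_pos: [0.478, -0.0945, 0.0322]
tool_rot: [3.134, -0.218, 0.002]
contact_force: [0.2, -0.8, 0.2]
opening: -0.0001
grip_force: 0.0
```

Request:
{"method": "carry_out", "body": {
  "rows": [
    [0,0,0,0,0,0,1],
    [0,0,0,0,0,0,1],
    [0,0,0,0,0,0,1],
    [0,0,0,0,0,0,1],
    [0,0,0,0,0,0,1]
  ]
}}

```text
t: 39.85
tool_pos: [0.4774, -0.0947, 0.0321]
tool_rot: [3.134, -0.219, 0.001]
contact_force: [0.0, 0.2, 0.4]
opening: -0.0003
grip_force: 0.0
```

```bash
python3 - <<'E'
from h import *
plan([(W(-.0475,.032,.031),TH,"push")])
s=get_image("side")
def tip(s): # dark red-brown bar segmentation near fence top
    p=proj(s,[W(-.065,.002,.0765),W(-.065,.042,.0765),W(-.057,.041,.0765),W(-.05,.02,.0765)]); return p.round(1).tolist()
print(tip(s))
E
```

```text
t 39.9 at [ 0.4774 -0.0947  0.0321] yaw -0.14 open -0.0003 F [0.  0.2 0.4] grip 0.0
push [0.0, -0.0, 0.0, -0.06, -0.001, 0.004]
[[282.3, 189.0], [275.9, 195.3], [273.7, 194.4], [275.0, 190.4]]
```

Push the button back along the fence, then view.

Request:
{"method": "carry_out", "body": {
  "rows": [
    [0,0,0,-0.02,0,0.004,1],
    [0,0,0,-0.04,0,0.004,1],
    [0,0,0,-0.06,0,0.004,1],
    [0,0,0,-0.06,0,0.004,1],
    [0,0,0,-0.06,0,0.004,1]
  ]
}}

```text
t: 40.4
tool_pos: [0.4611, -0.0922, 0.0309]
tool_rot: [3.134, -0.22, 0.01]
contact_force: [7.7, -0.0, -4.3]
opening: 0.0004
grip_force: 3.8
```

Request:
{"method": "carry_out", "body": {
  "rows": [
    [0,0,0,0.02,0,0,1],
    [0,0,0,0.05,0,0,1],
    [0,0,0,0.05,0,-0.15,1],
    [0,0,0,0.05,0,-0.3,1],
    [0,0,0,0.05,0,-0.43,1]
  ]
}}

```text
t: 40.9
tool_pos: [0.4743, -0.0942, 0.1613]
tool_rot: [3.134, -0.219, -0.0]
contact_force: [0.2, -0.0, -0.2]
opening: 0.0002
grip_force: 0.0
```

```bash
python3 - <<'E'
from h import *
s=get_image("side"); s0=np.load("side.npz"); s4=np.load("s4.npz")
a,b=[cv2.resize(x["img"][160:220,235:295],(400,400),interpolation=2) for x in(s4,s)]
cv2.imwrite("pics/c12.png",np.hstack([a,b]))
plan([])
E
```

```text
t 41.0 at [ 0.4783 -0.0956  0.1693] yaw -0.14 open 0.0001 F [ 2.9 -1.4  4.9] grip 0.0
```

View pics/c12.png

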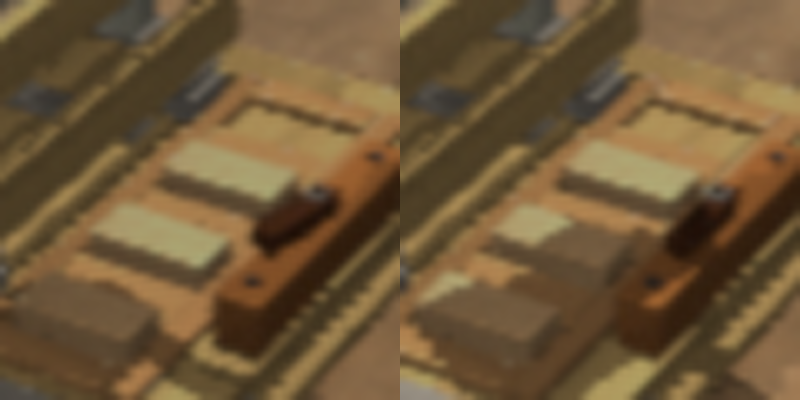

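```bash
python3 - <<'E'
from h import *
h=.047
wps=[(W(.097,.04,.165),TH,"over"),(W(.097,.04,.098),TH,"dn")]
for a in(1.6,1.35,1.1,.9,.7,.5,.35,.2,.1,0):
    wps.append((W(h-.088*np.cos(a)+.005*np.sin(a)+.011,.04,.053+.088*np.sin(a)+.005*np.cos(a)-.038),TH,f"a{a}"))
plan(wps)
E
```

```text
t 41.0 at [ 0.4783 -0.0956  0.1693] yaw -0.14 open 0.0001 F [ 2.9 -1.4  4.9] grip 0.0
over [0.001, -0.004, 0.0, 0.418, -0.03, 0.019]
dn [-0.0, 0.0, -0.0, 0.0, 0.0, 0.223]
a1.6 [-0.0, 0.0, 0.0, -0.105, 0.0, -0.016]
a1.35 [-0.0, -0.0, 0.0, -0.073, -0.0, 0.003]
a1.1 [0.0, -0.0, 0.0, -0.07, -0.0, 0.021]
a0.9 [0.0, -0.0, 0.0, -0.051, -0.0, 0.029]
a0.7 [-0.0, 0.0, 0.0, -0.044, 0.0, 0.038]
a0.5 [0.0, -0.0, 0.0, -0.036, 0.0, 0.046]
a0.35 [-0.0, 0.0, 0.0, -0.02, -0.0, 0.039]
a0.2 [-0.0, -0.0, 0.0, -0.014, -0.0, 0.042]
a0.1 [0.0, -0.0, 0.0, -0.006, 0.0, 0.029]
a0 [0.0, -0.0, 0.0, -0.003, 0.0, 0.029]
```

Request:
{"method": "carry_out", "body": {
  "rows": [
    [0,0,0,0.15,-0.015,0,1],
    [0,0,0,0.3,-0.027,0,1],
    [0,0,0,0.42,-0.027,0,1],
    [0,0,0,0.42,-0.027,0,1],
    [0,0,0,0.42,-0.027,0,1]
  ]
}}

```text
t: 41.45
tool_pos: [0.5999, -0.1036, 0.1582]
tool_rot: [-3.134, 0.219, 0.004]
contact_force: [-0.8, -0.2, 0.3]
opening: -0.0001
grip_force: 0.0
```

Request:
{"method": "carry_out", "body": {
  "rows": [
    [0,0,0,0,0,0,1],
    [0,0,0,0,0,0,1],
    [0,0,0,0,0,0,1],
    [0,0,0,0,0,0,1],
    [0,0,0,0,0,0,1]
  ]
}}

```text
t: 41.95
tool_pos: [0.5998, -0.1037, 0.1597]
tool_rot: [3.134, -0.219, 0.001]
contact_force: [-0.1, 0.7, -0.8]
opening: -0.0
grip_force: 0.0
```

```bash
python3 - <<'E'
from h import *
plan([(W(.097,.04,.096),TH,"dn")])
E
```

```text
t 42.0 at [ 0.5998 -0.1037  0.1597] yaw -0.14 open -0.0 F [-0.1  0.7 -0.8] grip 0.0
dn [0.0, -0.0, 0.0, 0.014, -0.0, 0.212]
```

Request:
{"method": "carry_out", "body": {
  "rows": [
    [0,0,0,0.014,0,0.1,1],
    [0,0,0,0.014,0,0.18,1],
    [0,0,0,0.014,0,0.212,1],
    [0,0,0,0.014,0,0.212,1],
    [0,0,0,0.014,0,0.212,1]
  ]
}}

```text
t: 42.45
tool_pos: [0.6047, -0.1044, 0.0968]
tool_rot: [3.134, -0.219, 0.002]
contact_force: [-0.1, 0.7, 0.1]
opening: 0.0002
grip_force: 0.0
```

Request:
{"method": "carry_out", "body": {
  "rows": [
    [0,0,0,-0.04,0,-0.01,1],
    [0,0,0,-0.08,0,-0.016,1],
    [0,0,0,-0.105,0,-0.016,1],
    [0,0,0,-0.14,0,-0.015,1],
    [0,0,0,-0.178,0,-0.013,1]
  ]
}}

```text
t: 42.95
tool_pos: [0.5514, -0.097, 0.1008]
tool_rot: [3.133, -0.219, 0.004]
contact_force: [2.9, -0.6, -0.5]
opening: -0.0
grip_force: 1.1
```

Request:
{"method": "carry_out", "body": {
  "rows": [
    [0,0,0,-0.035,0,0.01,1],
    [0,0,0,-0.07,0,0.021,1],
    [0,0,0,-0.096,0,0.036,1],
    [0,0,0,-0.121,0,0.05,1],
    [0,0,0,-0.121,0,0.05,1]
  ]
}}

```text
t: 43.45
tool_pos: [0.5132, -0.0912, 0.0831]
tool_rot: [-3.133, 0.219, 0.006]
contact_force: [-0.3, 0.1, -0.5]
opening: 0.0003
grip_force: 0.0
```

```bash
python3 - <<'E'
from h import *
o=get_obs(); p=o["tool_pos"]; v=np.array(p[:2])-C; print("jig",v[0]*np.cos(TH)+v[1]*np.sin(TH),-v[0]*np.sin(TH)+v[1]*np.cos(TH),p[2],o["contact_force"])
s=get_image("side"); np.savez("s5.npz",**s)
s4=np.load("s4.npz")
# yellow frame top edge search: mean hue strip where the open frame's upper edge was
q=proj(s,[W(.065,.1,.153),W(.047-.102*np.cos(.9),.1,.053+.102*np.sin(.9))]).round().astype(int); print(q.tolist(),[(s["img"][v,u].tolist(),s4["img"][v,u].tolist()) for u,v in q])
E
```

```text
jig 0.005460232107963168 0.04027842430354361 0.08309086879095443 [-0.29984509  0.11022404 -0.46025276]
[[227, 171], [251, 184]] [([94, 122, 143], [76, 125, 142]), ([48, 80, 98], [63, 105, 128])]
```

Request:
{"method": "carry_out", "body": {
  "rows": [
    [0,0,0,-0.022,0,0.019,1],
    [0,0,0,-0.044,0,0.038,1],
    [0,0,0,-0.062,0,0.06,1],
    [0,0,0,-0.08,0,0.084,1],
    [0,0,0,-0.1,0,0.123,1]
  ]
}}

```text
t: 44.0
tool_pos: [0.4855, -0.0876, 0.0476]
tool_rot: [3.134, -0.219, 0.001]
contact_force: [0.9, -1.1, 1.1]
opening: 0.0002
grip_force: 0.6
```

Request:
{"method": "carry_out", "body": {
  "rows": [
    [0,0,0,-0.008,0,0.02,1],
    [0,0,0,-0.014,0,0.042,1],
    [0,0,0,-0.02,0,0.07,1],
    [0,0,0,-0.022,0,0.085,1],
    [0,0,0,-0.022,0,0.085,1]
  ]
}}

```text
t: 44.5
tool_pos: [0.4801, -0.0868, 0.0232]
tool_rot: [-3.134, 0.219, -0.003]
contact_force: [-0.4, 1.2, 4.4]
opening: -0.0
grip_force: 2.6
```

```bash
python3 - <<'E'
from h import *
get_image("side")
o=get_obs(); p=o["tool_pos"]; v=np.array(p[:2])-C; print("jig",v[0]*np.cos(TH)+v[1]*np.sin(TH),-v[0]*np.sin(TH)+v[1]*np.cos(TH),p[2],o["contact_force"])
s=get_image("side"); np.savez("s6.npz",**s)
E
```

```text
jig -0.02796149067443931 0.039992985755118185 0.02314891585080997 [0.25034468 0.46370742 5.15847999]
```

Request:
{"method": "carry_out", "body": {
  "rows": [
    [0,0,0,0,0,0.007,1],
    [0,0,0,0,0,0.014,1],
    [0,0,0,0,0,0.014,1]
  ]
}}

```text
t: 44.9
tool_pos: [0.4808, -0.0869, 0.0227]
tool_rot: [-3.134, 0.219, -0.001]
contact_force: [-9.6, 4.3, 28.1]
opening: 0.0001
grip_force: 13.7
```

Request:
{"method": "carry_out", "body": {
  "rows": [
    [0,0,0,0,0,0.007,1],
    [0,0,0,0,0,0.014,1],
    [0,0,0,0,0,0.014,1]
  ]
}}

```text
t: 45.2
tool_pos: [0.4815, -0.087, 0.0224]
tool_rot: [-3.134, 0.218, 0.0]
contact_force: [-22.0, 7.7, 49.5]
opening: 0.0001
grip_force: 24.9
```

Request:
{"method": "carry_out", "body": {
  "rows": [
    [0,0,0,0,0,-0.15,1],
    [0,0,0,0,0,-0.3,1],
    [0,0,0,0,0,-0.3,1],
    [0,0,0,0,0,-0.3,1],
    [0,0,0,0,0,-0.3,1]
  ]
}}

```text
t: 45.7
tool_pos: [0.4779, -0.0863, 0.102]
tool_rot: [-3.133, 0.219, 0.005]
contact_force: [0.1, -0.5, -0.8]
opening: 0.0002
grip_force: 0.0
```

Request:
{"method": "carry_out", "body": {
  "rows": [
    [0,0,0,0,0,0,1],
    [0,0,0,0,0,0,1],
    [0,0,0,0,0,0,1],
    [0,0,0,0,0,0,1],
    [0,0,0,0,0,0,1]
  ]
}}

```text
t: 46.2
tool_pos: [0.479, -0.0866, 0.1037]
tool_rot: [-3.134, 0.219, 0.0]
contact_force: [0.4, 0.7, 0.4]
opening: 0.0
grip_force: 0.0
```

```bash
python3 - <<'E'
from h import *
P=np.array([-.0655,.002]); r=.028; z=.0275
w=[(W(-.097,.03,.09),TH,"over"),(W(-.097,.03,z),TH,"dn")]
for b in(0,.3,.6,.9,1.2,1.4,1.6):
    d=.007+.011*abs(np.cos(b))+.0145*np.sin(b); q=P+r*np.array([np.sin(b),np.cos(b)])+d*np.array([-np.cos(b),np.sin(b)]); w.append((W(*q,z),TH,f"b{b}"))
plan(w)
s=get_image("side"); np.savez("s7.npz",**s)
E
```

```text
t 46.2 at [ 0.479  -0.0866  0.1037] yaw -0.14 open 0.0 F [0.4 0.7 0.4] grip 0.0
over [-0.0, 0.0, 0.0, -0.227, 0.033, 0.046]
dn [0.0, -0.0, -0.0, -0.0, -0.0, 0.208]
b0 [0.0, -0.0, -0.0, 0.045, 0.0, -0.0]
b0.3 [-0.0, 0.0, -0.0, 0.018, -0.017, 0.0]
b0.6 [-0.0, 0.0, -0.0, 0.028, -0.012, 0.0]
b0.9 [-0.0, 0.0, -0.0, 0.035, -0.001, -0.0]
b1.2 [0.0, 0.0, -0.0, 0.036, 0.014, 0.0]
b1.4 [0.0, -0.0, -0.0, 0.021, 0.018, 0.0]
b1.6 [-0.0, 0.0, -0.0, 0.017, 0.022, -0.0]
```

Request:
{"method": "carry_out", "body": {
  "rows": [
    [0,0,0,-0.12,0.02,0,1],
    [0,0,0,-0.227,0.033,0.046,1],
    [0,0,0,-0.227,0.033,0.046,1],
    [0,0,0,-0.227,0.033,0.1,1],
    [0,0,0,-0.227,0.033,0.15,1]
  ]
}}

```text
t: 46.75
tool_pos: [0.4114, -0.0874, 0.0595]
tool_rot: [3.133, -0.22, 0.004]
contact_force: [0.3, -0.3, -0.2]
opening: 0.0
grip_force: 0.0
```

Request:
{"method": "carry_out", "body": {
  "rows": [
    [0,0,0,0,0,0.06,1],
    [0,0,0,0,0,0.104,1],
    [0,0,0,0,0,0.104,1],
    [0,0,0,0,0,0.104,1],
    [0,0,0,0,0,0.104,1]
  ]
}}

```text
t: 47.25
tool_pos: [0.4112, -0.0873, 0.0288]
tool_rot: [3.133, -0.219, 0.003]
contact_force: [0.5, 0.1, 0.3]
opening: 0.0002
grip_force: 0.0
```

Request:
{"method": "carry_out", "body": {
  "rows": [
    [0,0,0,0,0,0,1],
    [0,0,0,0,0,0,1],
    [0,0,0,0.02,0,0,1],
    [0,0,0,0.045,0,0,1],
    [0,0,0,0.063,-0.017,0,1]
  ]
}}

```text
t: 47.75
tool_pos: [0.4304, -0.085, 0.0279]
tool_rot: [3.133, -0.22, -0.0]
contact_force: [-2.3, -0.5, 0.3]
opening: -0.0001
grip_force: 0.6
```

Request:
{"method": "carry_out", "body": {
  "rows": [
    [0,0,0,0.028,-0.012,0,1],
    [0,0,0,0.045,-0.013,0,1],
    [0,0,0,0.063,-0.013,0,1],
    [0,0,0,0.081,-0.007,0,1],
    [0,0,0,0.099,0.001,0,1]
  ]
}}

```text
t: 48.25
tool_pos: [0.4594, -0.089, 0.0276]
tool_rot: [-3.134, 0.219, 0.001]
contact_force: [-0.7, 0.6, 0.1]
opening: -0.0001
grip_force: 0.6
```

Request:
{"method": "carry_out", "body": {
  "rows": [
    [0,0,0,0.021,0.018,0,1],
    [0,0,0,0.03,0.03,0,1],
    [0,0,0,0.036,0.042,0,1],
    [0,0,0,0.036,0.045,0,1],
    [0,0,0,0.036,0.045,0,1]
  ]
}}

```text
t: 48.75
tool_pos: [0.4682, -0.1043, 0.0279]
tool_rot: [3.134, -0.22, 0.001]
contact_force: [-0.5, 0.1, 0.3]
opening: 0.0002
grip_force: 0.1
```

```bash
python3 - <<'E'
from h import *
o=get_obs(); p=o["tool_pos"]; v=np.array(p[:2])-C; print("jig",v[0]*np.cos(TH)+v[1]*np.sin(TH),-v[0]*np.sin(TH)+v[1]*np.cos(TH),p[2],o["contact_force"])
E
```

```text
jig -0.03734061916840751 0.02103139923216523 0.027898740224521767 [-0.49279696  0.0818402   0.34637252]
```

Request:
{"method": "carry_out", "body": {
  "rows": [
    [0,0,0,0,0.01,0,1],
    [0,0,0,0,0.02,0,1],
    [0,0,0,0,0.02,0,1]
  ]
}}

```text
t: 49.05
tool_pos: [0.4679, -0.106, 0.0279]
tool_rot: [-3.125, 0.221, -0.003]
contact_force: [2.7, 14.8, 1.9]
opening: -0.0
grip_force: 7.3
```

Request:
{"method": "carry_out", "body": {
  "rows": [
    [0,0,0,0,0.01,0,1],
    [0,0,0,0,0.02,0,1],
    [0,0,0,0,0.02,0,1]
  ]
}}

```text
t: 49.35
tool_pos: [0.4678, -0.1065, 0.0279]
tool_rot: [-3.113, 0.221, -0.004]
contact_force: [7.1, 32.6, 5.9]
opening: 0.0001
grip_force: 16.4
```

Request:
{"method": "carry_out", "body": {
  "rows": [
    [0,0,0,0,-0.06,0,1],
    [0,0,0,0,-0.08,0,1],
    [0,0,0,0,-0.08,-0.15,1],
    [0,0,0,0,-0.08,-0.3,0.5],
    [0,0,0,0,-0.08,-0.3,0]
  ]
}}

```text
t: 49.85
tool_pos: [0.4742, -0.0942, 0.1254]
tool_rot: [3.129, -0.219, 0.02]
contact_force: [0.5, -0.3, 0.7]
opening: 0.0283
grip_force: 0.0
```

Request:
{"method": "carry_out", "body": {
  "rows": [
    [0,0,0,0,0,0,0],
    [0,0,0,0,0,0,0],
    [0,0,0,0,0,0,0],
    [0,0,0,0,0,0,0],
    [0,0,0,0,0,0,0]
  ]
}}

```text
t: 50.35
tool_pos: [0.469, -0.0919, 0.1167]
tool_rot: [-3.134, 0.219, 0.003]
contact_force: [-0.6, -0.4, -0.6]
opening: 0.0425
grip_force: 0.0
```

```bash
python3 - <<'E'
from h import *
np.set_printoptions(precision=4,suppress=True)
plan([(W(.049,.1575,.115),TH,"over"),(W(.049,.1575,.034),TH,"dn")])
s=get_image("side"); np.savez("s8.npz",**s)
# dark T-bar in side and top image
for n,d,z in(("side",s,.09),("top",np.load("top.npz"),.09)):
    p=proj(d,[W(.049,.1575,.085)])[0]; x,y=p.round().astype(int); g=cv2.cvtColor(d["img"],cv2.COLOR_BGR2GRAY)
    m=np.zeros_like(g); m[y-14:y+15,x-14:x+15]=(g[y-14:y+15,x-14:x+15]<45)*255
    nn,lab,st,ce=cv2.connectedComponentsWithStats(m); i=1+np.argmax(st[1:,4]); v,u=np.nonzero(lab==i); 
    P=ray(d,[ce[i]],.0855)[0]; q=P[:2]-C; A=ray(d,np.c_[u,v],.0855)[:,:2]; e=np.linalg.eigh(np.cov(A.T))[1][:,1]
    print(n,st[i],"jig",q[0]*np.cos(TH)+q[1]*np.sin(TH),-q[0]*np.sin(TH)+q[1]*np.cos(TH),"ang",np.arctan(e[1]/e[0])-TH)
E
```

```text
t 50.4 at [ 0.469  -0.0919  0.1167] yaw -0.14 open 0.0425 F [-0.6 -0.4 -0.6] grip 0.0
over [-0.0, 0.001, 0.0, 0.291, -0.413, 0.005]
dn [-0.0, 0.0, -0.0, 0.0, 0.0, 0.27]
side [214 197  14  10  75] jig 0.04899649198128009 0.16320604620528917 ang -0.19440199373629036
top [227 160   6  16  58] jig 0.048345073744338204 0.15767331186370104 ang 0.008486754499356791
```

Request:
{"method": "carry_out", "body": {
  "rows": [
    [0,0,0,0.1,-0.14,0,0],
    [0,0,0,0.19,-0.27,0,0],
    [0,0,0,0.29,-0.414,0,0],
    [0,0,0,0.29,-0.414,0.005,0],
    [0,0,0,0.29,-0.414,0.005,0]
  ]
}}

```text
t: 50.9
tool_pos: [0.573, 0.0198, 0.1153]
tool_rot: [3.134, -0.216, -0.003]
contact_force: [0.2, -0.7, 0.3]
opening: 0.0425
grip_force: 0.0
```

Request:
{"method": "carry_out", "body": {
  "rows": [
    [0,0,0,0,0,0.08,0],
    [0,0,0,0,0,0.15,0],
    [0,0,0,0,0,0.15,0],
    [0,0,0,0,0,0.15,0],
    [0,0,0,0,0,0.15,0]
  ]
}}

```text
t: 51.4
tool_pos: [0.5737, 0.0182, 0.0728]
tool_rot: [3.134, -0.221, 0.004]
contact_force: [0.8, 0.2, -0.7]
opening: 0.0426
grip_force: 0.0
```

Request:
{"method": "carry_out", "body": {
  "rows": [
    [0,0,0,0,0,0,0],
    [0,0,0,0,0,0,0],
    [0,0,0,0,0,0,0],
    [0,0,0,0,0,0,0],
    [0,0,0,0,0,0,0]
  ]
}}

```text
t: 51.9
tool_pos: [0.573, 0.019, 0.0713]
tool_rot: [-3.134, 0.219, -0.0]
contact_force: [-0.6, -1.4, -0.2]
opening: 0.0425
grip_force: 0.0
```

```bash
python3 - <<'E'
from h import *
plan([(W(.0487,.158,.034),TH,"dn")])
E
```

```text
t 51.9 at [0.573  0.019  0.0713] yaw -0.14 open 0.0425 F [-0.6 -1.4 -0.2] grip 0.0
dn [-0.0, -0.0, 0.0, -0.002, -0.001, 0.124]
```

Request:
{"method": "carry_out", "body": {
  "rows": [
    [0,0,0,-0.002,0,0.05,0],
    [0,0,0,-0.002,0,0.09,0],
    [0,0,0,-0.002,0,0.11,0],
    [0,0,0,-0.002,0,0.122,0],
    [0,0,0,-0.002,0,0.122,0]
  ]
}}

```text
t: 52.4
tool_pos: [0.5717, 0.019, 0.0335]
tool_rot: [-3.134, 0.219, 0.003]
contact_force: [-0.1, -0.2, 0.1]
opening: 0.0428
grip_force: 0.0
```

Request:
{"method": "carry_out", "body": {
  "rows": [
    [0,0,0,0,0,0,0],
    [0,0,0,0,0,0,0],
    [0,0,0,0,0,0,0.4],
    [0,0,0,0,0,0,0.8],
    [0,0,0,0,0,0,0.9]
  ],
  "force": 60
}}

```text
t: 52.9
tool_pos: [0.5735, 0.0188, 0.0365]
tool_rot: [3.134, -0.219, 0.003]
contact_force: [-2.9, 0.1, 6.3]
opening: 0.0115
grip_force: 72.6
```

Request:
{"method": "carry_out", "body": {
  "rows": [
    [0,0,0,0,0,0,0.9],
    [0,0,0,0,0,0,0.9],
    [0,0,0,0,0,0,0.9],
    [0,0,0,0,0,0,0.9],
    [0,0,0,0,0,0,0.9]
  ]
}}

```text
t: 53.4
tool_pos: [0.5735, 0.0188, 0.0365]
tool_rot: [3.134, -0.219, 0.003]
contact_force: [-2.4, 0.1, 6.2]
opening: 0.0109
grip_force: 72.7
```

Request:
{"method": "carry_out", "body": {
  "rows": [
    [0,0,0,0,0,-0.02,0.9],
    [0,0,0,0,0,-0.04,0.9],
    [0,0,0,0,0,-0.05,0.9],
    [0,0,0,0,0,-0.05,0.9],
    [0,0,0,0,0,-0.05,0.9]
  ]
}}

```text
t: 53.9
tool_pos: [0.5729, 0.0189, 0.0487]
tool_rot: [3.134, -0.219, 0.003]
contact_force: [6.5, -0.3, -8.6]
opening: 0.0116
grip_force: 69.8
```

Request:
{"method": "carry_out", "body": {
  "rows": [
    [0,0,0,0,0,0,0.9],
    [0,0,0,0,0,0,0.9],
    [0,0,0,0,0,0,0.9],
    [0,0,0,0,0,0,0.9],
    [0,0,0,0,0,0,0.9]
  ]
}}

```text
t: 54.4
tool_pos: [0.5729, 0.0189, 0.0487]
tool_rot: [-3.134, 0.219, -0.003]
contact_force: [7.1, -1.3, -9.7]
opening: 0.0115
grip_force: 69.9
```

Request:
{"method": "carry_out", "body": {
  "rows": [
    [0,0,0,0,0,-0.004,0.9],
    [0,0,-0.03,0,0,-0.004,0.9],
    [0,0,-0.07,0,0,-0.004,0.9],
    [0,0,-0.11,0,0,-0.004,0.9],
    [0,0,-0.15,0,0,-0.004,0.9]
  ]
}}

```text
t: 54.9
tool_pos: [0.573, 0.0179, 0.0499]
tool_rot: [3.095, 0.526, 0.003]
contact_force: [6.7, -3.6, -10.5]
opening: 0.0109
grip_force: 69.6
```

Request:
{"method": "carry_out", "body": {
  "rows": [
    [0,0,-0.04,0,0,0,0.9],
    [0,0,-0.08,0,0,0,0.9],
    [0,0,-0.12,0,0,0,0.9],
    [0,0,-0.16,0,0,0,0.9],
    [0,0,-0.194,0,0,0,0.9]
  ]
}}

```text
t: 55.4
tool_pos: [0.5738, 0.0169, 0.0503]
tool_rot: [2.793, 1.428, 0.003]
contact_force: [8.6, -6.6, -9.4]
opening: 0.0111
grip_force: 69.5
```

Request:
{"method": "carry_out", "body": {
  "rows": [
    [0,0,0,0,0,0,0.9],
    [0,0,0,0,0,0,0.9],
    [0,0,0,0,0,0,0.9],
    [0,0,0,0,0,0,0.9],
    [0,0,0,0,0,0,0.9]
  ]
}}

```text
t: 55.9
tool_pos: [0.5738, 0.0169, 0.0503]
tool_rot: [2.796, 1.421, 0.003]
contact_force: [7.6, -6.6, -9.6]
opening: 0.0115
grip_force: 69.4
```

```bash
python3 - <<'E'
from h import *
plan([]); print(get_obs()["wrist_torque"])
E
```

```text
t 55.9 at [0.5738 0.0169 0.0503] yaw 0.941 open 0.0115 F [ 7.6 -6.6 -9.6] grip 69.4
[-1.04118948e+00 -1.60215691e+00 -1.43385115e-03]
```

Request:
{"method": "carry_out", "body": {
  "rows": [
    [0,0,0,0,0,0.008,0.9],
    [0,0,0,0,0,0.016,0.9],
    [0,0,0,0,0,0.024,0.9],
    [0,0,0,0,0,0.028,0.9],
    [0,0,0,0,0,0.028,0.9]
  ]
}}

```text
t: 56.4
tool_pos: [0.5741, 0.017, 0.0444]
tool_rot: [2.796, 1.422, 0.002]
contact_force: [2.0, -6.2, 1.2]
opening: 0.0113
grip_force: 72.0
```

Request:
{"method": "carry_out", "body": {
  "rows": [
    [0,0,0,0,0,0,0.9],
    [0,0,0,0,0,0,0.9],
    [0,0,0,0,0,0,0.9],
    [0,0,0,0,0,0,0.9],
    [0,0,0,0,0,0,0.9]
  ]
}}

```text
t: 56.9
tool_pos: [0.5741, 0.017, 0.0445]
tool_rot: [2.796, 1.422, 0.002]
contact_force: [1.5, -5.7, 1.7]
opening: 0.011
grip_force: 72.0
```

Request:
{"method": "carry_out", "body": {
  "rows": [
    [0,0,0,0,0,0,0.6],
    [0,0,0,0,0,0,0.3],
    [0,0,0,0,0,0,0.2],
    [0,0,0,0,0,-0.08,0.2],
    [0,0,0,0,0,-0.2,0.2]
  ]
}}

```text
t: 57.4
tool_pos: [0.5691, 0.0196, 0.0992]
tool_rot: [-2.796, -1.422, 0.011]
contact_force: [1.3, -0.1, -0.1]
opening: 0.0345
grip_force: 0.0
```

Request:
{"method": "carry_out", "body": {
  "rows": [
    [0,0,0,0,0,-0.12,1],
    [0,0,0,0,0,-0.12,1],
    [0,0,0,0,0,-0.12,1],
    [0,0,0,0,0,-0.12,1],
    [0,0,0,0,0,-0.12,1]
  ]
}}

```text
t: 57.9
tool_pos: [0.5709, 0.0192, 0.1361]
tool_rot: [-2.798, -1.423, 0.005]
contact_force: [0.7, -0.3, -0.4]
opening: -0.0001
grip_force: 0.0
```

```bash
python3 - <<'E'
from h import *
get_image("side");get_image("side");get_image("side");get_image("side")
plan([(W(-.105,.02,.14),TH,"over"),(W(-.105,.02,.008),TH,"dn"),(W(-.088,.02,.008),TH,"touch")])
s=get_image("side"); np.savez("s9.npz",**s)
g=cv2.cvtColor(s["img"],cv2.COLOR_BGR2GRAY); p=proj(s,[W(.0485,.158,.094)])[0].round().astype(int); x,y=p
m=np.zeros_like(g); m[y-14:y+15,x-14:x+15]=(g[y-14:y+15,x-14:x+15]<45)*255
nn,lab,st,ce=cv2.connectedComponentsWithStats(m)
for i in range(1,nn):
    if st[i,4]<20: continue
    v,u=np.nonzero(lab==i); A=ray(s,np.c_[u,v],.094)[:,:2]; e=np.linalg.eigh(np.cov(A.T))[1][:,1]; print(st[i],"ang",np.arctan(e[1]/e[0])-TH)
E
```

```text
t 58.1 at [0.5718 0.019  0.1374] yaw 0.941 open 0.0002 F [-0.6  1.   0.5] grip 0.0
over [-0.0, 0.0, 0.172, -0.322, -0.117, -0.004]
over [-0.0, 0.0, 0.172, -0.337, 0.065, -0.004]
dn [0.0, -0.0, -0.0, -0.0, -0.0, 0.44]
touch [0.0, -0.0, -0.0, 0.057, -0.0, 0.0]
[213 196  15   9  84] ang 1.2406728186629787
```

Request:
{"method": "carry_out", "body": {
  "rows": [
    [0,0,0.172,-0.322,-0.117,0,1],
    [0,0,0.172,-0.322,-0.117,0,1],
    [0,0,0.172,-0.322,-0.117,0,1],
    [0,0,0.172,-0.322,-0.117,0,1],
    [0,0,0.172,-0.322,-0.117,0,1]
  ]
}}

```text
t: 58.65
tool_pos: [0.4869, -0.0387, 0.1384]
tool_rot: [3.079, 0.624, 0.0]
contact_force: [-0.7, 0.1, -0.5]
opening: -0.0003
grip_force: 0.0
```

Request:
{"method": "carry_out", "body": {
  "rows": [
    [0,0,0.172,-0.337,0.065,0,1],
    [0,0,0.172,-0.337,0.065,0,1],
    [0,0,0.172,-0.337,0.065,0,1],
    [0,0,0.172,-0.337,0.065,0,1],
    [0,0,0.172,-0.337,0.065,0,1]
  ]
}}

```text
t: 59.15
tool_pos: [0.4017, -0.096, 0.1386]
tool_rot: [3.134, -0.217, 0.001]
contact_force: [0.4, 0.4, 0.6]
opening: -0.0001
grip_force: 0.0
```

Request:
{"method": "carry_out", "body": {
  "rows": [
    [0,0,0,0,0,0.15,1],
    [0,0,0,0,0,0.3,1],
    [0,0,0,0,0,0.35,1],
    [0,0,0,0,0,0.35,1],
    [0,0,0,0,0,0.35,1]
  ]
}}

```text
t: 59.65
tool_pos: [0.4023, -0.0958, 0.034]
tool_rot: [3.134, -0.215, 0.001]
contact_force: [0.1, 0.4, 0.4]
opening: 0.0
grip_force: 0.0
```

Request:
{"method": "carry_out", "body": {
  "rows": [
    [0,0,0,0,0,0,1],
    [0,0,0,0,0,0,1],
    [0,0,0,0,0,0,1],
    [0,0,0,0,0,0,1],
    [0,0,0,0,0,0,1]
  ]
}}

```text
t: 60.15
tool_pos: [0.4019, -0.0959, 0.0337]
tool_rot: [3.134, -0.219, 0.001]
contact_force: [0.6, -1.1, -0.6]
opening: -0.0002
grip_force: 0.0
```

```bash
python3 - <<'E'
from h import *
plan([(W(-.105,.02,.005),TH,"dn"),(W(-.088,.02,.005),TH,"touch"),(W(.025,.02,.005),TH,"push")])
E
```

```text
t 60.1 at [ 0.4019 -0.0959  0.0337] yaw -0.14 open -0.0002 F [ 0.6 -1.1 -0.6] grip 0.0
dn [0.0, -0.0, 0.0, -0.003, 0.0, 0.096]
touch [-0.0, 0.0, -0.0, 0.057, -0.0, 0.0]
push [0.0, -0.0, 0.0, 0.377, -0.0, 0.0]
```

Request:
{"method": "carry_out", "body": {
  "rows": [
    [0,0,0,-0.003,0,0.05,1],
    [0,0,0,-0.003,0,0.096,1],
    [0,0,0,-0.003,0,0.096,1],
    [0,0,0,0.02,0,0.096,1],
    [0,0,0,0.045,0,0.096,1]
  ]
}}

```text
t: 60.65
tool_pos: [0.4162, -0.0981, 0.0055]
tool_rot: [3.133, -0.22, 0.003]
contact_force: [-0.4, -0.1, 0.1]
opening: -0.0001
grip_force: 0.0
```

Request:
{"method": "carry_out", "body": {
  "rows": [
    [0,0,0,0.025,0,0,1],
    [0,0,0,0.05,0,0,1],
    [0,0,0,0.075,0,0,1],
    [0,0,0,0.1,0,0,1],
    [0,0,0,0.125,0,0,1]
  ]
}}

```text
t: 61.15
tool_pos: [0.4527, -0.103, 0.0046]
tool_rot: [-3.134, 0.219, 0.001]
contact_force: [-4.4, -0.9, 3.2]
opening: 0.0002
grip_force: 2.1
```

```bash
cat >> h.py <<'E'
def jig():
    o=get_obs(); p=o["tool_pos"]; v=np.array(p[:2])-C; print("jig",np.round([v[0]*np.cos(TH)+v[1]*np.sin(TH),-v[0]*np.sin(TH)+v[1]*np.cos(TH),p[2]],4),np.round(o["contact_force"],1))
E
python3 -c "
from h import *
jig()"
```

```text
jig [-0.0529  0.0201  0.0046] [-4.4 -0.9  3.2]
```

Request:
{"method": "carry_out", "body": {
  "rows": [
    [0,0,0,0.04,0,0,1],
    [0,0,0,0.08,0,0,1],
    [0,0,0,0.12,0,0,1],
    [0,0,0,0.16,0,0,1],
    [0,0,0,0.2,0,0,1]
  ]
}}

```text
t: 61.65
tool_pos: [0.5122, -0.1113, 0.0043]
tool_rot: [-3.134, 0.219, 0.001]
contact_force: [-4.8, -0.1, 2.5]
opening: 0.0001
grip_force: 2.4
```

Request:
{"method": "carry_out", "body": {
  "rows": [
    [0,0,0,0.02,0,0,1],
    [0,0,0,0.04,0,0,1],
    [0,0,0,0.06,0,0,1],
    [0,0,0,0.07,0,0,1],
    [0,0,0,0.07,0,0,1]
  ]
}}

```text
t: 62.15
tool_pos: [0.5334, -0.1143, 0.0047]
tool_rot: [3.134, -0.219, 0.003]
contact_force: [-0.2, 0.0, 0.6]
opening: -0.0001
grip_force: 0.0
```

```bash
python3 -c "
from h import *
jig()"
```

```text
jig [0.0286 0.0202 0.0047] [-0.2  0.   0.6]
```

Continue until the stop is felt.

Request:
{"method": "carry_out", "body": {
  "rows": [
    [0,0,0,0.01,0,0,1],
    [0,0,0,0.02,0,0,1],
    [0,0,0,0.02,0,0,1]
  ]
}}

```text
t: 62.45
tool_pos: [0.5377, -0.1149, 0.0046]
tool_rot: [-3.134, 0.219, 0.003]
contact_force: [-4.9, 0.5, 3.2]
opening: -0.0002
grip_force: 2.7
```

Request:
{"method": "carry_out", "body": {
  "rows": [
    [0,0,0,0.007,0,0,1],
    [0,0,0,0.014,0,0,1],
    [0,0,0,0.014,0,0,1]
  ]
}}

```text
t: 62.75
tool_pos: [0.5373, -0.1148, 0.0045]
tool_rot: [-3.133, 0.218, 0.022]
contact_force: [-22.2, 3.1, 17.5]
opening: -0.0002
grip_force: 11.3
```

```bash
python3 -c "
from h import *
jig()"
```

```text
jig [0.0325 0.0203 0.0045] [-22.2   3.1  17.5]
```

Request:
{"method": "carry_out", "body": {
  "rows": [
    [0,0,0,-0.04,0,0,1],
    [0,0,0,-0.12,0,0,1],
    [0,0,0,-0.15,0,-0.15,1],
    [0,0,0,-0.15,0,-0.3,0.5],
    [0,0,0,-0.15,0,-0.42,0]
  ]
}}

```text
t: 63.25
tool_pos: [0.4989, -0.1095, 0.1334]
tool_rot: [3.133, -0.219, 0.007]
contact_force: [-0.2, -0.8, -0.6]
opening: 0.0284
grip_force: 0.0
```

Request:
{"method": "carry_out", "body": {
  "rows": [
    [0,0,0,0,0,0,0],
    [0,0,0,0,0,0,0],
    [0,0,0,0,0,0,0],
    [0,0,0,0,0,0,0],
    [0,0,0,0,0,0,0]
  ]
}}

```text
t: 63.75
tool_pos: [0.497, -0.109, 0.1289]
tool_rot: [-3.133, 0.219, 0.004]
contact_force: [0.8, 0.6, -0.0]
opening: 0.0431
grip_force: 0.0
```

```bash
python3 - <<'E'
from h import *
jig()
plan([([.5735,.0178,.128],.925,"over"),([.5735,.0178,.07],.925,"dn")])
s=get_image("side"); cv2.imwrite("pics/full.png",s["img"]); np.savez("s10.npz",**s)
E
```

```text
jig [-0.0081  0.0204  0.1289] [ 0.8  0.6 -0. ]
t 63.8 at [ 0.497  -0.109   0.1289] yaw -0.14 open 0.0431 F [ 0.8  0.6 -0. ] grip 0.0
over [-0.0, 0.0, -0.169, 0.097, -0.227, 0.001]
over [-0.0, 0.0, -0.169, 0.199, -0.146, 0.001]
dn [-0.0, -0.0, -0.0, -0.0, -0.0, 0.193]
```

Request:
{"method": "carry_out", "body": {
  "rows": [
    [0,0,-0.169,0.097,-0.227,0,0],
    [0,0,-0.169,0.097,-0.227,0,0],
    [0,0,-0.169,0.097,-0.227,0,0],
    [0,0,-0.169,0.097,-0.227,0,0],
    [0,0,-0.169,0.097,-0.227,0,0]
  ]
}}

```text
t: 64.3
tool_pos: [0.536, -0.0456, 0.1299]
tool_rot: [-3.081, -0.611, 0.002]
contact_force: [-0.2, 0.5, -0.5]
opening: 0.0424
grip_force: 0.0
```

Request:
{"method": "carry_out", "body": {
  "rows": [
    [0,0,-0.169,0.199,-0.146,0,0],
    [0,0,-0.169,0.199,-0.146,0,0],
    [0,0,-0.169,0.199,-0.146,0,0],
    [0,0,-0.169,0.199,-0.146,0,0],
    [0,0,-0.169,0.199,-0.146,0,0]
  ]
}}

```text
t: 64.8
tool_pos: [0.5745, 0.0174, 0.1301]
tool_rot: [-2.814, -1.395, 0.001]
contact_force: [0.1, 0.3, -0.6]
opening: 0.0429
grip_force: 0.0
```

Request:
{"method": "carry_out", "body": {
  "rows": [
    [0,0,0,0,0,0.1,0],
    [0,0,0,0,0,0.16,0],
    [0,0,0,0,0,0.16,0],
    [0,0,0,0,0,0.16,0],
    [0,0,0,0,0,0.16,0]
  ]
}}

```text
t: 65.3
tool_pos: [0.5757, 0.0171, 0.0842]
tool_rot: [2.813, 1.395, 0.003]
contact_force: [0.8, 0.4, 1.1]
opening: 0.0427
grip_force: 0.0
```

Request:
{"method": "carry_out", "body": {
  "rows": [
    [0,0,0,0,0,0,0],
    [0,0,0,0,0,0,0],
    [0,0,0,0,0,0,0],
    [0,0,0,0,0,0,0],
    [0,0,0,0,0,0,0]
  ]
}}

```text
t: 65.8
tool_pos: [0.5747, 0.0173, 0.0827]
tool_rot: [2.813, 1.398, 0.0]
contact_force: [0.3, 0.4, -0.2]
opening: 0.0425
grip_force: 0.0
```

```bash
python3 - <<'E'
from h import *
plan([([.5735,.0178,.0425],.925,"dn")])
E
```

```text
t 65.8 at [0.5747 0.0173 0.0827] yaw 0.922 open 0.0425 F [ 0.3  0.4 -0.2] grip 0.0
dn [0.0, -0.0, -0.001, -0.001, -0.004, 0.134]
```

Request:
{"method": "carry_out", "body": {
  "rows": [
    [0,0,0,0,-0.004,0.06,0],
    [0,0,0,0,-0.004,0.1,0],
    [0,0,0,0,-0.004,0.125,0],
    [0,0,0,0,-0.004,0.134,0],
    [0,0,0,0,-0.004,0.134,0]
  ]
}}

```text
t: 66.3
tool_pos: [0.5734, 0.0181, 0.0419]
tool_rot: [-2.813, -1.398, 0.001]
contact_force: [0.2, 0.1, 0.9]
opening: 0.043
grip_force: 0.0
```

Request:
{"method": "carry_out", "body": {
  "rows": [
    [0,0,0,0,0,0,0],
    [0,0,0,0,0,0,0],
    [0,0,0,0,0,0,0.4],
    [0,0,0,0,0,0,0.8],
    [0,0,0,0,0,0,0.9]
  ]
}}

```text
t: 66.8
tool_pos: [0.5754, 0.0178, 0.0444]
tool_rot: [2.812, 1.397, 0.004]
contact_force: [0.4, 0.4, 4.5]
opening: 0.0113
grip_force: 69.6
```

Request:
{"method": "carry_out", "body": {
  "rows": [
    [0,0,0,0,0,0,0.9],
    [0,0,0,0,0,0,0.9],
    [0,0,0,0,0,0,0.9],
    [0,0,0,0,0,0,0.9],
    [0,0,0,0,0,0,0.9]
  ]
}}

```text
t: 67.3
tool_pos: [0.5754, 0.0178, 0.0444]
tool_rot: [2.812, 1.397, 0.005]
contact_force: [0.2, -0.5, 5.7]
opening: 0.0115
grip_force: 69.6
```

Request:
{"method": "carry_out", "body": {
  "rows": [
    [0,0,0,0,0,-0.01,0.9],
    [0,0,0,0,0,-0.02,0.9],
    [0,0,0,0,0,-0.025,0.9],
    [0,0,0,0,0,-0.025,0.9],
    [0,0,0,0,0,-0.025,0.9]
  ]
}}

```text
t: 67.8
tool_pos: [0.5747, 0.0177, 0.0486]
tool_rot: [2.812, 1.397, 0.004]
contact_force: [7.9, -1.8, -9.4]
opening: 0.0113
grip_force: 65.1
```

Request:
{"method": "carry_out", "body": {
  "rows": [
    [0,0,0,0,0,0,0.9],
    [0,0,0,0,0,0,0.9],
    [0,0,0,0,0,0,0.9],
    [0,0,0,0,0,0,0.9],
    [0,0,0,0,0,0,0.9]
  ]
}}

```text
t: 68.3
tool_pos: [0.5747, 0.0177, 0.0486]
tool_rot: [2.812, 1.397, 0.004]
contact_force: [8.0, -1.4, -7.8]
opening: 0.0112
grip_force: 65.1
```

Request:
{"method": "carry_out", "body": {
  "rows": [
    [0,0,0,0,0,-0.002,0.9],
    [0,0,0.04,0,0,-0.002,0.9],
    [0,0,0.08,0,0,-0.002,0.9],
    [0,0,0.12,0,0,-0.002,0.9],
    [0,0,0.16,0,0,-0.002,0.9]
  ]
}}

```text
t: 68.8
tool_pos: [0.5743, 0.0181, 0.0489]
tool_rot: [3.074, 0.646, 0.003]
contact_force: [7.1, 0.5, -9.0]
opening: 0.0114
grip_force: 66.3
```

Request:
{"method": "carry_out", "body": {
  "rows": [
    [0,0,0.04,0,0,0,0.9],
    [0,0,0.08,0,0,0,0.9],
    [0,0,0.12,0,0,0,0.9],
    [0,0,0.16,0,0,0,0.9],
    [0,0,0.178,0,0,0,0.9]
  ]
}}

```text
t: 69.3
tool_pos: [0.5742, 0.0185, 0.0489]
tool_rot: [-3.132, 0.225, -0.003]
contact_force: [6.9, 1.3, -10.0]
opening: 0.0111
grip_force: 66.3
```

Request:
{"method": "carry_out", "body": {
  "rows": [
    [0,0,0,0,0,0,0.9],
    [0,0,0,0,0,0,0.9],
    [0,0,0,0,0,0,0.9],
    [0,0,0,0,0,0,0.9]
  ]
}}

```text
t: 69.7
tool_pos: [0.5742, 0.0186, 0.0489]
tool_rot: [-3.133, 0.219, -0.003]
contact_force: [6.5, 0.9, -9.2]
opening: 0.0115
grip_force: 66.3
```

```bash
python3 - <<'E'
from h import *
plan([]); print(get_obs()["wrist_torque"])
E
```

```text
t 69.7 at [0.5742 0.0186 0.0489] yaw -0.14 open 0.0115 F [ 6.5  0.9 -9.2] grip 66.3
[ 0.12361545 -1.36815724 -0.00928907]
```

Request:
{"method": "carry_out", "body": {
  "rows": [
    [0,0,0,0,0,0.012,0.9],
    [0,0,0,0,0,0.024,0.9],
    [0,0,0,0,0,0.036,0.9],
    [0,0,0,0,0,0.046,0.9],
    [0,0,0,0,0,0.05,0.9]
  ]
}}

```text
t: 70.2
tool_pos: [0.5746, 0.0185, 0.0365]
tool_rot: [-3.133, 0.219, -0.003]
contact_force: [-0.3, 1.5, 7.9]
opening: 0.011
grip_force: 70.0
```

Request:
{"method": "carry_out", "body": {
  "rows": [
    [0,0,0,0,0,0,0.9],
    [0,0,0,0,0,0,0.9],
    [0,0,0,0,0,0,0.9],
    [0,0,0,0,0,0,0.9]
  ]
}}

```text
t: 70.6
tool_pos: [0.5746, 0.0184, 0.0366]
tool_rot: [-3.133, 0.219, -0.003]
contact_force: [1.3, 3.6, 5.6]
opening: 0.0114
grip_force: 69.6
```

Request:
{"method": "carry_out", "body": {
  "rows": [
    [0,0,0,0,0,0,0.6],
    [0,0,0,0,0,0,0.3],
    [0,0,0,0,0,0,0.1],
    [0,0,0,0,0,-0.08,0],
    [0,0,0,0,0,-0.2,0]
  ]
}}

```text
t: 71.1
tool_pos: [0.5699, 0.0181, 0.0917]
tool_rot: [3.134, -0.22, -0.015]
contact_force: [0.4, 0.3, -0.9]
opening: 0.0427
grip_force: 0.0
```

Request:
{"method": "carry_out", "body": {
  "rows": [
    [0,0,0,0,0,-0.15,0],
    [0,0,0,-0.1,0,-0.3,0],
    [0,0,0,-0.25,0,-0.45,0],
    [0,0,0,-0.4,0,-0.55,0],
    [0,0,0,-0.4,0,-0.55,0]
  ]
}}

```text
t: 71.6
tool_pos: [0.4534, 0.0349, 0.2634]
tool_rot: [3.134, -0.219, 0.005]
contact_force: [0.8, 0.4, -0.1]
opening: 0.0427
grip_force: 0.0
```

```bash
python3 - <<'E'
from h import *
jig()
s=get_image("side"); d=get_image("top")
a=cv2.resize(s["img"][135:225,195:295],(800,600),interpolation=2); cv2.imwrite("pics/end.png",a)
E
```

```text
jig [-0.0713  0.1568  0.2634] [ 0.8  0.4 -0.1]
```

View pics/end.png

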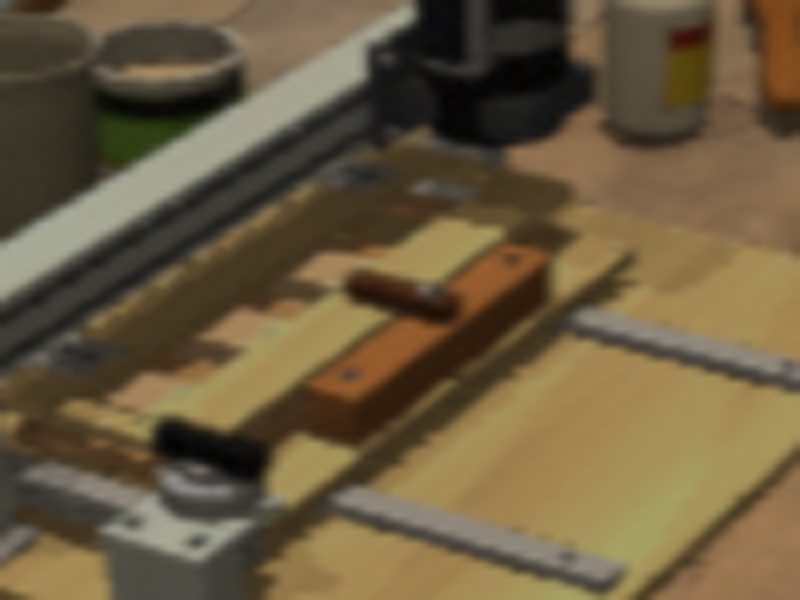

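```bash
python3 - <<'E'
from h import *
for s in (np.load("side.npz"),np.load("s8.npz"),np.load("s10.npz"),get_image("side")):
    g=cv2.cvtColor(s["img"],cv2.COLOR_BGR2GRAY); x,y=proj(s,[W(.049,.1575,.085)])[0].round().astype(int)
    m=np.zeros_like(g); m[y-14:y+15,x-14:x+15]=(g[y-14:y+15,x-14:x+15]<45)*255
    n,l,st,ce=cv2.connectedComponentsWithStats(m); i=1+np.argmax(st[1:,4]); print(st[i],ce[i].round(2))
E
```

```text
[214 197  15  10  85] [221.06 201.96]
[214 197  14  10  75] [220.53 202.05]
[213 196  17   9  82] [221.52 199.65]
[214 198  15  10  82] [221.38 202.12]
```

```bash
python3 -c "
from station import *
print(finish_job())"
```

```text
the job is handed in; nothing more can be done
None
```

I've handed the job in, but the hand-in returned no verdict. By my checks all three blanks are seated, the frame is shut with the turnbutton across it, the carriage is home and locked, the glue bottle is standing, and I never reached near the offcuts.

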